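# Stack the tube rings on the mixer's stepped spindle and clamp them

## Task

Get the tube mixer ready and start it: take the red dust cap off the spindle and stand it mouth down in the steel tray, then stack all the tube rings that are there on the stepped spindle, the largest first and then each next smaller one, every ring lying flat on its own step before the next goes on. Then lift the clamp knob up off its fork, set it fully down on the spindle's stud, and last press the green start button home and let it come out again. Leave the bottle, beaker, brass weight and jar where they are.

Things in the scene. Friction and masses are not known exactly. Their poses are not given: they have to be found in the camera images.
- mixer: fixed tube mixer, a cream box 170 x 230 x 60 mm with a steel stepped spindle upright on top; origin at the centre of its underside on the bench, x and y along its 170 and 230 mm sides, yaw varies. Each ring rests on the step that its bore fits, at the same height whether or not other rings are there
- seat (a point): on the spindle axis, on top of the dark collar (60 mm wide, 6 mm high) at the spindle's foot, 66 mm above the bench; z up. The largest ring rests here. Spindle diameters from here up: 48, 40.4, 32.8, 25.2, 17.6 mm, each step 8.5 mm high (shoulders at 8.5, 17, 25.5, 34, 42.5 mm above this point), then a 9.2 mm stud whose end is 54 mm above this point
- cap_mid (a point): centre, half-way up, of the red plastic dust cap: an upside-down cup 60 mm across and 63 mm tall with a closed flat top, wall 3 mm, 60 g. At the start it stands mouth down over the spindle on the collar, hiding the spindle. z is its own axis, up
- tray: shallow open steel parts tray on the bench, 150 x 150 mm, rim 14 mm high, walls and floor about 4 mm; fixed; origin at the centre of its underside, on the bench
- knob_mid (a point): centre of the violet grip (26 mm across, 22 mm tall) of the clamp knob, 80 g; z up. Under the grip a steel flange 40 mm across, 3 mm thick, then a brass sleeve 24 mm across, 20 mm long, its lower end (34 mm below this point) bored 12 mm wide, 13 mm deep for the stud. It hangs by the flange from the fork. Fully down, this point is 75.5 to 76.5 mm above the seat point
- fork: white fixed stand, base 110 x 100 mm; two prongs 28 mm apart, 9 mm wide, tops 100 mm above the bench, point to its own -x (roughly to the robot; yaw varies) and end in tips turned up 8 mm. Origin on the bench straight below the hung knob; post 42 mm behind (+x), no higher than the prongs. Fingers closing along the fork's y have room at the knob's grip
- start (a joint): travel of the green start button: 0 out, 0.006 m fully in; a spring of 4 N pushes it out again
- start_top (a point): centre of the top of the green start button, 26 mm across, on the mixer's top beside the spindle (119 mm from the spindle's axis); press straight down about 6 mm
- ring_a_mid (a point): centre (in the middle of the bore, half-way up) of the blue plastic tube ring: flat ring 68 mm outside, bore 50.6 mm, 7.5 mm thick, about 45 g, black tube holes round its top, both faces alike for fitting; lies flat on the bench at the start, or is absent (None). z is its axis
- ring_b_mid (a point): centre (in the middle of the bore, half-way up) of the white plastic tube ring: flat ring 60 mm outside, bore 43 mm, 7.5 mm thick, about 40 g, black tube holes round its top, both faces alike for fitting; lies flat on the bench at the start, or is absent (None). z is its axis
- ring_c_mid (a point): centre (in the middle of the bore, half-way up) of the orange plastic tube ring: flat ring 52 mm outside, bore 35.4 mm, 7.5 mm thick, about 35 g, black tube holes round its top, both faces alike for fitting; lies flat on the bench at the start, or is absent (None). z is its axis
- ring_d_mid (a point): centre (in the middle of the bore, half-way up) of the yellow plastic tube ring: flat ring 44 mm outside, bore 27.8 mm, 7.5 mm thick, about 30 g, black tube holes round its top, both faces alike for fitting; lies flat on the bench at the start, or is absent (None). z is its axis
- ring_e_mid (a point): centre (in the middle of the bore, half-way up) of the light green plastic tube ring: flat ring 36 mm outside, bore 20.2 mm, 7.5 mm thick, about 25 g, black tube holes round its top, both faces alike for fitting; lies flat on the bench at the start, or is absent (None). z is its axis
- reagent: amber reagent bottle, 48 mm across, 100 mm tall; a bystander, origin at the centre of its underside
- beaker: clear beaker, 60 mm across, 75 mm tall; a bystander, origin at the centre of its underside
- weight: brass weight, 32 mm across, 35 mm tall; a bystander, origin at the centre of its underside
- jar: white jar with blue lid, 44 mm across, 55 mm tall; a bystander, origin at the centre of its underside

How it is judged:
On the way, in this order (a step that is already met when the one before it is completed fails the run):
1. the dust cap is off the spindle and stands in the tray, released (horizontal distance between cap_mid and tray below 0.06 m and height (world z) of cap_mid below 0.041 m and angle between cap_mid's own z axis and vertical below 0.1 rad and contact force between cap and the fingers below 0.1 N and linear speed of cap below 0.02 m/s), for 0.2 s.
2. the blue 68 mm ring (if present) lies flat on its own step of the spindle, released (horizontal distance between ring_a_mid and seat below 0.004 m and z of ring_a_mid in the frame of seat between 0.00125 and 0.00625 m and angle between the z axis of ring_a_mid and the z axis of seat, either way round below 0.08 rad and contact force between ring_a and the fingers below 0.1 N), for 0.2 s.
3. the white 60 mm ring (if present) lies flat on its own step of the spindle, released (horizontal distance between ring_b_mid and seat below 0.004 m and z of ring_b_mid in the frame of seat between 0.00975 and 0.01475 m and angle between the z axis of ring_b_mid and the z axis of seat, either way round below 0.08 rad and contact force between ring_b and the fingers below 0.1 N), for 0.2 s.
4. the orange 52 mm ring (if present) lies flat on its own step of the spindle, released (horizontal distance between ring_c_mid and seat below 0.004 m and z of ring_c_mid in the frame of seat between 0.01825 and 0.02325 m and angle between the z axis of ring_c_mid and the z axis of seat, either way round below 0.08 rad and contact force between ring_c and the fingers below 0.1 N), for 0.2 s.
5. the yellow 44 mm ring (if present) lies flat on its own step of the spindle, released (horizontal distance between ring_d_mid and seat below 0.004 m and z of ring_d_mid in the frame of seat between 0.02675 and 0.03175 m and angle between the z axis of ring_d_mid and the z axis of seat, either way round below 0.08 rad and contact force between ring_d and the fingers below 0.1 N), for 0.2 s.
6. the light green 36 mm ring (if present) lies flat on its own step of the spindle, released (horizontal distance between ring_e_mid and seat below 0.004 m and z of ring_e_mid in the frame of seat between 0.03525 and 0.04025 m and angle between the z axis of ring_e_mid and the z axis of seat, either way round below 0.08 rad and contact force between ring_e and the fingers below 0.1 N), for 0.2 s.
7. the clamp knob has been taken off the fork and is fully down on the spindle stud, released (horizontal distance between knob_mid and seat below 0.004 m and z of knob_mid in the frame of seat below 0.0795 m and angle between knob_mid's own z axis and vertical below 0.08 rad and contact force between knob and the fingers below 0.1 N), for 0.2 s.
8. the start button is pressed home (value of joint start above 0.0045 m), for 0.05 s.
At the end, for the whole second after the job is handed in: Cap mouth down flat in the tray, within 60 mm of its centre; each present ring flat on its own step, within 4 mm of the axis and 2.5 mm in height; knob fully down on the stud (3 mm), within 4 mm of the axis; button pressed last and out again; all at rest (horizontal distance between cap_mid and tray below 0.06 m and height (world z) of cap_mid below 0.041 m and angle between cap_mid's own z axis and vertical below 0.1 rad and horizontal distance between each of ring_a_mid, ring_b_mid, ring_c_mid, ring_d_mid, ring_e_mid, knob_mid and seat below 0.004 m and z of ring_a_mid in the frame of seat between 0.00125 and 0.00625 m and angle between the z axis of each of ring_a_mid, ring_b_mid, ring_c_mid, ring_d_mid, ring_e_mid and the z axis of seat, either way round below 0.08 rad and linear speed of each of ring_a, ring_b, ring_c, ring_d, ring_e, knob, cap below 0.02 m/s and z of ring_b_mid in the frame of seat between 0.00975 and 0.01475 m and z of ring_c_mid in the frame of seat between 0.01825 and 0.02325 m and z of ring_d_mid in the frame of seat between 0.02675 and 0.03175 m and z of ring_e_mid in the frame of seat between 0.03525 and 0.04025 m and z of knob_mid in the frame of seat below 0.0795 m and angle between knob_mid's own z axis and vertical below 0.08 rad and value of joint start below 0.002 m); the robot touches nothing.
It fails at once if the amber bottle is moved more than 40 mm or tipped over (distance of reagent from where it was at the start of the episode above 0.04 m or angle between reagent's own z axis and vertical above 0.5 rad).
It fails at once if the beaker is moved more than 40 mm or tipped over (distance of beaker from where it was at the start of the episode above 0.04 m or angle between beaker's own z axis and vertical above 0.5 rad).
It fails at once if the brass weight is moved more than 40 mm or tipped over (distance of weight from where it was at the start of the episode above 0.04 m or angle between weight's own z axis and vertical above 0.5 rad).
It fails at once if the white jar is moved more than 40 mm or tipped over (distance of jar from where it was at the start of the episode above 0.04 m or angle between jar's own z axis and vertical above 0.5 rad).
Of ring_a, ring_b, ring_c, ring_d, ring_e only 3 to 5 are there at a start; the rules pass over those that are not, and their reading is None.
At some moment in a run one of ring_a, ring_b, ring_c, ring_d, ring_e may be knocked a few centimetres aside while the robot is not near it.
It also fails if it takes over 210 s, if anything falls off the work surface, if the arm or the gripper's body presses on something with over 40 N, if the wrist force passes 120 N, or if a joint passes its speed limit or range.

## Robot

A 6-joint arm with a two-finger parallel gripper is mounted at the origin on the work surface. World frame = base frame: x ahead of the robot, y to its left, z up, the work surface at z = 0. Lengths are in m, angles in rad, forces in N, time in s.
With the tool pointing down it reaches from about 0.3 to 0.85 m from the base axis. Payload 5.4 kg.
Tool frame: the origin (TCP) lies on the centre line of the jaws, within the pads' length; the fingertips stand env.finger_overhang ahead of it and the grasp point (between the pads) lies 11 mm behind it (env.finger_overhang is the distance from the TCP to the fingertips, in m); z points along the fingers, x is the direction in which the jaws open and shut, and the axes are right-handed (so a half turn about z gives the same grasp; the last joint's range is limited). The gripper opens to 85 mm and grips with 20 to 120 N. Pads are 22 mm wide; open, the fingers measure 114 mm over their backs; the gripper's body (76 mm by 85 mm) begins 54 mm behind the grasp point. The pads swing forward as they close: fully open they stand 13 mm farther back than shut.
Start: joints at [1.027, 0.158, 1.597, -0, 1.386, -0.21], TCP at [0.188, 0.543, 0.239] pointing down, gripper open.
Joint ranges: [-2.91, 2.91], [-0.94, 2.29], [0.18, 2.7], [-1.29, 4.43], [0.17, 2.64], [-3, 3]. Speed limits (rad/s): [2.57, 2.57, 3.14, 3.14, 3.14, 3.14].

## Interface

Orientations are given as a rotation vector (axis times angle).
In Python, from rig import telemetry, viewer, order, env gives the robot as it stands. The module is installed in compiled form; this text tells all that it offers.
- The arm moves only by the tool move_arm, never from a script. Its arguments are lists of equal length, an entry for each row: "slide": the shift along the tool's x, y, z in mm, a list of three; "rotation": the turn, a rotation vector about the tool's x, y, z in rad, a list of three; "fingers": the opening in per cent of the stroke, from 0 (shut) to 100 (fully open). In form: {"slide": [[x, y, z], ...], "rotation": [[ax, ay, az], ...], "fingers": [fingers, ...]}. A call has 1 to 20 rows; each row is the pose to reach, as a shift and turn from the pose commanded when the call began, along the tool's axes at that moment; what a row does not reach only later rows make up. A row lasts 1/12 s, in which the tool goes at most 41.7 mm and 7.16 degrees, less where a joint would pass 70% of its speed; a pose out of reach is approached as far as the arm can. A call with a gripper value outside its range is refused whole. The fingers move at their own pace and stop on an object; "force" is the grip in N (left out, the last holds). Time passes only in rows, so rows that repeat a pose let the fingers close. It gives the time, the measured TCP pose, the force and the opening at its end, in the units of the state.
- telemetry.read_state(): the state, without advancing time (a new reading comes with each control period).
- viewer.snapshot(name): name is "side" or "top"; returns a dict with "pixels" (400x640x3 uint8, blue, green, red), "fx", "fy", "cx", "cy" (pixels), "T" (4x4, takes a point from camera to world coordinates). Camera axes: x right, y up, looking along -z (the intrinsics and any distortion apply to the point x, -y, -z); pixel columns grow to the right and rows downward; lengths in m; the calibration is good to about 2 mm. A picture is of the moment at which its call begins. There is no depth.
- order.close_job(): hands the job in, once; it reports no verdict.
The state is a dict: "clock": time; "qpos": joint angles; "dq": joint speeds; "joint_efforts": joint torques, N m; "tool_pos": TCP position; "orientation": TCP orientation; "force": force on the tool from outside, world axes, zero at the start; "wrist_torque": the same for the moment, N m; "width": finger opening in m.
Only numpy, scipy, OpenCV 4.12 (cv2) and the standard library are available. Lean on these libraries where they do the work, as an engineer would, in place of code of your own. Each camera call takes 0.05 s, during which the arm holds its last target. There are 200 camera calls.

## Working session

There is one attempt and no reset: what is moved stays moved. The work goes in short steps, Python scripts to look and compute and a tool call to move; the robot and the scene stay as the last step left them, time stands still between calls to the robot, and variables do not carry over. Pictures are saved under pics/ and viewed, about 12 in all and at most 16, crops included, and the job is handed in when it is done.

Besides the shell and the picture viewer there is one more tool, called after "Call:" by a JSON object that holds its "name" and its "arguments", one argument or row to a line. move_arm: Moves the arm, as the interface text tells. Its arguments: {"type":"object","properties":{"slide":{"type":"array","items":{"type":"array","items":{"type":"number"}}},"rotation":{"type":"array","items":{"type":"array","items":{"type":"number"}}},"fingers":{"type":"array","items":{"type":"number"}},"force":{"type":"number"}},"required":["slide","rotation","fingers"]}

```bash
mkdir -p pics
cat > h.py <<'E'
import numpy as np, cv2
from rig import telemetry, viewer, order, env
from scipy.spatial.transform import Rotation as R
def snap(name,fn=None):
    s=viewer.snapshot(name); 
    if fn: cv2.imwrite('pics/'+fn,s['pixels'])
    np.save('pics/'+name+'.npy',s,allow_pickle=True)
    return s
def px2w(s,u,v,z):
    T=np.array(s['T']); d=np.array([(u-s['cx'])/s['fx'],-(v-s['cy'])/s['fy'],-1.])
    d=T[:3,:3]@d; o=T[:3,3]; return o+d*(z-o[2])/d[2]
def w2px(s,p):
    T=np.array(s['T']); c=T[:3,:3].T@(np.array(p)-T[:3,3])
    return s['cx']+s['fx']*c[0]/-c[2], s['cy']-s['fy']*c[1]/-c[2]
def load(name): return np.load('pics/'+name+'.npy',allow_pickle=True).item()
def pose():
    st=telemetry.read_state(); return np.array(st['tool_pos']),R.from_rotvec(st['orientation']),st
def to(p,psi=None):
    """tool-frame slide (mm) & rot for going to world p, tool down with tool x at world angle psi"""
    t,r,st=pose()
    sl=r.inv().apply(np.array(p)-t)*1000
    out=[sl.round(1)]
    if psi is not None:
        best=None
        for k in (0,np.pi,-np.pi):
            a=psi+k; X=np.array([np.cos(a),np.sin(a),0]);Z=np.array([0,0,-1.]);Y=np.cross(Z,X)
            rv=(r.inv()*R.from_matrix(np.c_[X,Y,Z])).as_rotvec()
            if best is None or np.linalg.norm(rv)<np.linalg.norm(best): best=rv
        out.append(best.round(3))
    return out
E
python3 - <<'E'
from h import *
for n in('top','side'):
    s=snap(n,n+'0.png'); print(n,[s[k] for k in('fx','fy','cx','cy')],[k for k in s]);print(np.round(s['T'],3))
t,r,st=pose();print(st,env.finger_overhang,r.as_matrix().round(3))
E
```

```text
top [462.91547956291754, 462.91547956291754, 321.0481687767106, 206.68849947531922] ['pixels', 'fx', 'fy', 'cx', 'cy', 'T']
[[-0.011  0.992 -0.123  0.39 ]
 [-1.    -0.012 -0.004  0.026]
 [-0.006  0.123  0.992  1.254]
 [ 0.     0.     0.     1.   ]]
side [371.2252636134486, 371.2252636134486, 318.3660495857803, 202.66906603704655] ['pixels', 'fx', 'fy', 'cx', 'cy', 'T']
[[-0.998  0.029 -0.058  0.48 ]
 [-0.062 -0.68   0.73   0.805]
 [-0.018  0.732  0.681  0.821]
 [ 0.     0.     0.     1.   ]]
{'clock': 0.1, 'qpos': array([ 1.02691102e+00,  1.58958685e-01,  1.59814421e+00, -1.66395207e-05,
        1.38616694e+00, -2.10060721e-01]), 'dq': array([ 0.00129503, -0.00170174, -0.00367012,  0.00066369,  0.00038025,
        0.00058221]), 'joint_efforts': array([ 2.65898279e-05, -3.96990502e+01, -3.32337713e+01, -2.03407835e-04,
        4.22674450e-03, -3.43829515e-05]), 'tool_pos': array([0.18812541, 0.54279063, 0.23841171]), 'orientation': array([ 2.55907701e+00,  1.82111073e+00, -2.40708557e-03]), 'force': array([-0.69094344,  0.09369072,  0.01539773]), 'wrist_torque': array([-0.00065898, -0.01568745,  0.02760333]), 'width': 0.08548389775653276} 0.008 [[ 0.328  0.945 -0.001]
 [ 0.945 -0.328 -0.001]
 [-0.002 -0.    -1.   ]]
```

View pics/top0.png

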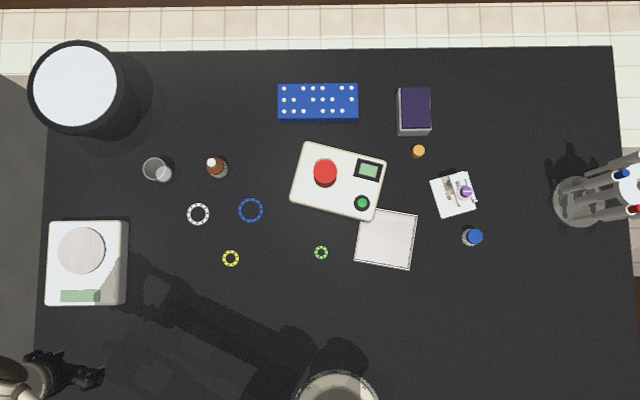

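View pics/side0.png

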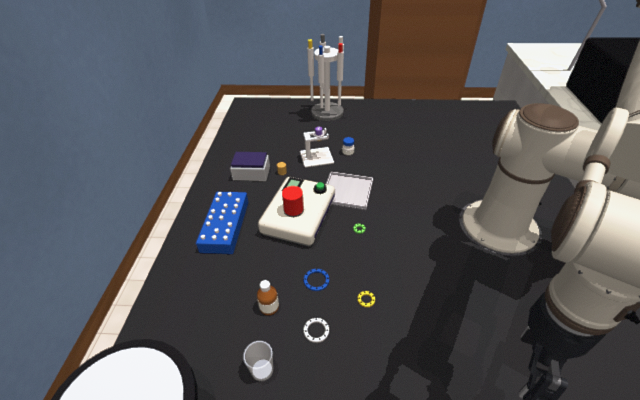

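```bash
cat >> h.py <<'E'
COL=dict(blue=((100,150,60),(120,255,255),55,0.00375),yellow=((24,110,100),(34,255,255),30,0.00375),lgreen=((45,90,90),(75,255,255),20,.00375),
 red=((0,150,80),(6,255,255),60,0.129),violet=((122,60,60),(150,255,255),10,0.125),white=((0,0,140),(180,60,255),20,.00375))
def blobs(s,c,amin=15):
    lo,hi,_,z=COL[c]; m=cv2.inRange(cv2.cvtColor(s['pixels'],cv2.COLOR_BGR2HSV),lo,hi)
    m=cv2.morphologyEx(m,cv2.MORPH_CLOSE,np.ones((3,3),np.uint8))
    out=[]
    for k in cv2.findContours(m,cv2.RETR_EXTERNAL,cv2.CHAIN_APPROX_NONE)[0]:
        h=cv2.convexHull(k); M=cv2.moments(h)
        if amin<M['m00']<2500: out.append((M['m10']/M['m00'],M['m01']/M['m00'],M['m00']))
    return out,z
E
python3 - <<'E'
from h import *
for n in('top','side'):
    s=load(n)
    for c in COL:
        b,z=blobs(s,c)
        for u,v,a in b: print(n,c,round(u,1),round(v,1),a,px2w(s,u,v,z).round(4))
    print()
s=load('top')
for nm,u,v,z in [('cap top',324,171,.129),('start',362,203,.065),('m c1',303,142,.06),('m c2',387,160,.06),('m c3',372,221,.06),('m c4',290,197,.06),('t1',364,208,.014),('t2',418,215,.014),('t3',410,269,.014),('t4',354,261,.014),('fk1',429,180,.01),('fk2',468,171,.01),('fk3',477,210,.01),('fk4',440,218,.01),('weight',418,150,.035),('jar',475,236,.055),('reag',211,162,.1),('beak',152,166,.075)]:
    print(nm,px2w(s,u,v,z).round(3))
a=cv2.resize(s['pixels'][130:280,280:490],None,fx=3.8,fy=3.8,interpolation=cv2.INTER_CUBIC);cv2.imwrite('pics/c1.png',a)
E
```

```text
top blue 474.6 236.0 173.0 [ 0.4601 -0.3819  0.0037]
top blue 250.4 209.5 439.0 [0.5393 0.2235 0.0037]
top blue 621.6 174.0 71.5 [ 0.6251 -0.7921  0.0037]
top yellow 230.1 257.8 204.0 [0.4091 0.2771 0.0037]
top lgreen 320.6 251.9 129.5 [0.4222 0.0338 0.0037]
top lgreen 361.8 202.4 71.5 [ 0.5552 -0.08    0.0037]
top red 634.3 208.7 58.0 [ 0.5153 -0.7332  0.129 ]
top red 324.8 172.8 471.0 [0.6135 0.0205 0.129 ]
top violet 465.8 191.2 84.0 [ 0.5638 -0.3263  0.125 ]
top violet 415.5 107.0 1134.0 [ 0.7803 -0.2104  0.125 ]
top white 25.2 396.0 86.0 [0.058  0.8057 0.0037]
top white 6.0 392.0 162.0 [0.0683 0.8565 0.0037]
top white 42.1 390.5 20.5 [0.0712 0.7624 0.0037]
top white 338.7 388.5 1447.5 [ 0.0687 -0.0093  0.0037]
top white 467.1 240.5 64.0 [ 0.4483 -0.361   0.0037]
top white 557.9 210.4 31.5 [ 0.5269 -0.611   0.0037]
top white 197.6 213.5 358.5 [0.5299 0.3673 0.0037]
top white 453.5 193.9 1579.5 [ 0.5757 -0.3305  0.0037]
top white 629.1 208.0 1907.5 [ 0.5312 -0.8038  0.0037]
top white 211.0 162.2 57.5 [0.672  0.3333 0.0037]
top white 156.1 169.4 473.5 [0.6535 0.4846 0.0037]
top whi
[... 1268 characters left out ...]
]
side white 316.1 148.1 984.0 [ 0.5768 -0.3796  0.0038]
side white 512.0 128.0 480.0 [-0.2082 -0.549   0.0038]
side white 478.0 98.9 52.5 [-0.1341 -0.7953  0.0038]
side white 622.7 119.0 1537.5 [-0.6814 -0.6342  0.0038]

cap top [0.618 0.022 0.129]
start [ 0.546 -0.075  0.065]
m c1 [0.711 0.077 0.06 ]
m c2 [ 0.659 -0.144  0.06 ]
m c3 [ 0.499 -0.101  0.06 ]
m c4 [0.564 0.112 0.06 ]
t1 [ 0.539 -0.085  0.014]
t2 [ 0.518 -0.229  0.014]
t3 [ 0.374 -0.203  0.014]
t4 [ 0.397 -0.055  0.014]
fk1 [ 0.614 -0.264  0.01 ]
fk2 [ 0.637 -0.371  0.01 ]
fk3 [ 0.53 -0.39  0.01]
fk4 [ 0.509 -0.289  0.01 ]
weight [ 0.692 -0.232  0.035]
jar [ 0.457 -0.366  0.055]
reag [0.651 0.31  0.1  ]
beak [0.648 0.469 0.075]
```

View pics/c1.png

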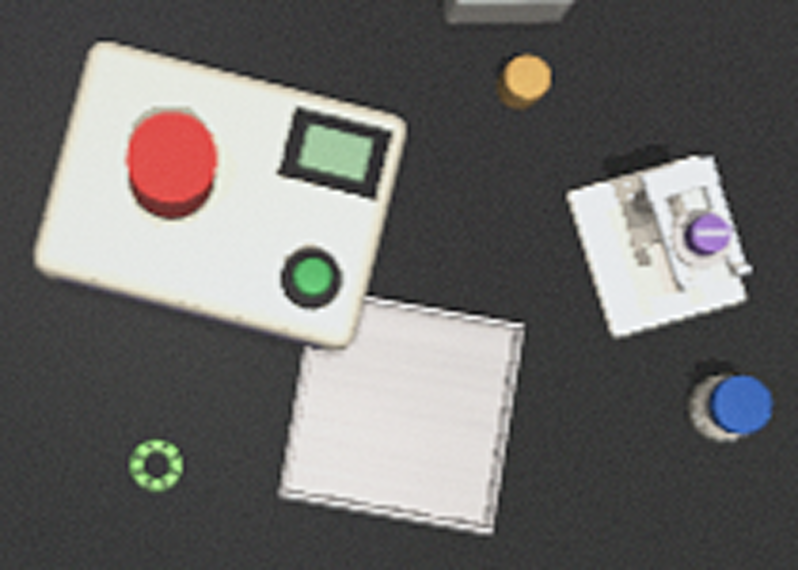

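Run:
```python
from h import *
print(to((.616,.020,.20),1.34))
```

```text
[array([-353.7,  575.6,   38.8]), array([-0.   ,  0.002, -0.103])]
```

Call:
{"name": "move_arm", "arguments": {
  "slide": [
    [-354, 576, 39],
    [-354, 576, 39],
    [-354, 576, 39],
    [-354, 576, 39],
    [-354, 576, 39],
    [-354, 576, 39],
    [-354, 576, 39],
    [-354, 576, 39],
    [-354, 576, 39],
    [-354, 576, 39],
    [-354, 576, 39],
    [-354, 576, 39],
    [-354, 576, 39],
    [-354, 576, 39],
    [-354, 576, 39],
    [-354, 576, 39],
    [-354, 576, 39],
    [-354, 576, 39],
    [-354, 576, 39],
    [-354, 576, 39]
  ],
  "rotation": [
    [0, 0.002, -0.1],
    [0, 0.002, -0.1],
    [0, 0.002, -0.1],
    [0, 0.002, -0.1],
    [0, 0.002, -0.1],
    [0, 0.002, -0.1],
    [0, 0.002, -0.1],
    [0, 0.002, -0.1],
    [0, 0.002, -0.1],
    [0, 0.002, -0.1],
    [0, 0.002, -0.1],
    [0, 0.002, -0.1],
    [0, 0.002, -0.1],
    [0, 0.002, -0.1],
    [0, 0.002, -0.1],
    [0, 0.002, -0.1],
    [0, 0.002, -0.1],
    [0, 0.002, -0.1],
    [0, 0.002, -0.1],
    [0, 0.002, -0.1]
  ],
  "fingers": [100, 100, 100, 100, 100, 100, 100, 100, 100, 100, 100, 100, 100, 100, 100, 100, 100, 100, 100, 100],
  "force": 30
}}

```text
clock: 1.77
tool_pos: [0.6157, 0.0215, 0.2]
orientation: [-2.462, -1.947, -0.002]
force: [0.5, 1.1, 0.4]
width: 0.0852
```

Run:
```python
from h import *
t,r,st=pose();print(t,r.as_matrix().round(3),st['clock'])
a=snap('top');b=snap('side')
s=cv2.resize(a['pixels'][130:210,260:390],None,fx=4,fy=4,interpolation=cv2.INTER_CUBIC)
q=cv2.resize(b['pixels'][120:250,230:360],None,fx=4,fy=4,interpolation=cv2.INTER_CUBIC)[:, :]
w=np.zeros((580,800,3),np.uint8)
q=cv2.resize(b['pixels'][110:250,230:360],None,fx=3,fy=3,interpolation=cv2.INTER_CUBIC)
s=cv2.resize(a['pixels'][130:210,260:390],None,fx=3,fy=3,interpolation=cv2.INTER_CUBIC)
w[:240,:390]=s; w[:420,400:790]=q
cv2.imwrite('pics/c2.png',w)
print(to((.616,.020,.110),1.34), w2px(a,t),w2px(b,t))
```

```text
[0.61568871 0.02145398 0.2000151 ] [[ 0.231  0.973 -0.001]
 [ 0.973 -0.231  0.003]
 [ 0.002 -0.001 -1.   ]] 1.7667
[array([-1.8,  0.6, 90.4]), array([-0.   , -0.002, -0.001])] (np.float64(324.41751949899094), np.float64(165.87734702777286)) (np.float64(290.32932345243387), np.float64(172.34129926084574))
```

View pics/c2.png

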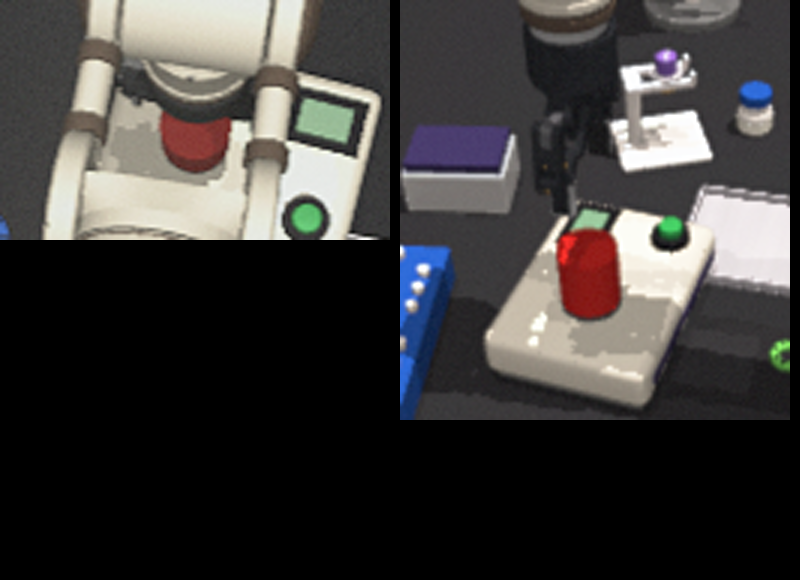

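Call:
{"name": "move_arm", "arguments": {
  "slide": [
    [-1, -1, 40],
    [-1, -1, 70],
    [-1, -1, 95],
    [-1, -1, 95],
    [-1, -1, 95],
    [-1, -1, 95],
    [-1, -1, 95],
    [-1, -1, 95],
    [-1, -1, 95],
    [-1, -1, 95],
    [-1, -1, 95],
    [-1, -1, 95],
    [-1, -1, 95]
  ],
  "rotation": [
    [0, 0, 0],
    [0, 0, 0],
    [0, 0, 0],
    [0, 0, 0],
    [0, 0, 0],
    [0, 0, 0],
    [0, 0, 0],
    [0, 0, 0],
    [0, 0, 0],
    [0, 0, 0],
    [0, 0, 0],
    [0, 0, 0],
    [0, 0, 0]
  ],
  "fingers": [100, 100, 100, 100, 100, 40, 40, 40, 40, 40, 40, 40, 40]
}}

```text
clock: 2.95
tool_pos: [0.6173, 0.0196, 0.1087]
orientation: [2.464, 1.946, 0.008]
force: [-1.6, 1.0, 6.8]
width: 0.0596
```

Call:
{"name": "move_arm", "arguments": {
  "slide": [
    [0, 0, -20],
    [0, 0, -50],
    [0, 0, -85],
    [0, 0, -85],
    [-40, -24, -85],
    [-80, -48, -85],
    [-120, -72, -85],
    [-160, -96, -85],
    [-196, -118, -85],
    [-196, -118, -85],
    [-196, -118, -85],
    [-196, -118, -85],
    [-196, -118, -85]
  ],
  "rotation": [
    [0, 0, 0],
    [0, 0, 0],
    [0, 0, 0],
    [0, 0, 0],
    [0, 0, 0],
    [0, 0, 0],
    [0, 0, 0],
    [0, 0, 0],
    [0, 0, 0],
    [0, 0, 0],
    [0, 0, 0],
    [0, 0, 0],
    [0, 0, 0]
  ],
  "fingers": [40, 40, 40, 40, 40, 40, 40, 40, 40, 40, 40, 40, 40]
}}

```text
clock: 4.03
tool_pos: [0.456, -0.144, 0.1909]
orientation: [2.465, 1.947, 0.004]
force: [0.2, -0.0, 0.1]
width: 0.0596
```

Run:
```python
from h import *
t,r,st=pose();print(t,st['width'],st['force'])
a=snap('top');b=snap('side')
w=np.zeros((600,800,3),np.uint8)
q=cv2.resize(b['pixels'][130:250,250:390],None,fx=4,fy=4,interpolation=cv2.INTER_CUBIC)[:480,:560]
s=cv2.resize(a['pixels'][140:290,280:440],None,fx=3,fy=3,interpolation=cv2.INTER_CUBIC)
w=np.zeros((480,800,3),np.uint8); q=q[:, :]
q=cv2.resize(b['pixels'][140:240,260:360],None,fx=4,fy=4,interpolation=cv2.INTER_CUBIC); w[:400,:400]=q
s=cv2.resize(a['pixels'][130:230,280:380],None,fx=4,fy=4,interpolation=cv2.INTER_CUBIC); w[:400,400:]=s
cv2.imwrite('pics/c3.png',w)
```

```text
[ 0.45602033 -0.14396281  0.19085107] 0.05955533565353632 [ 0.16999111 -0.04107008  0.11264552]
```

View pics/c3.png

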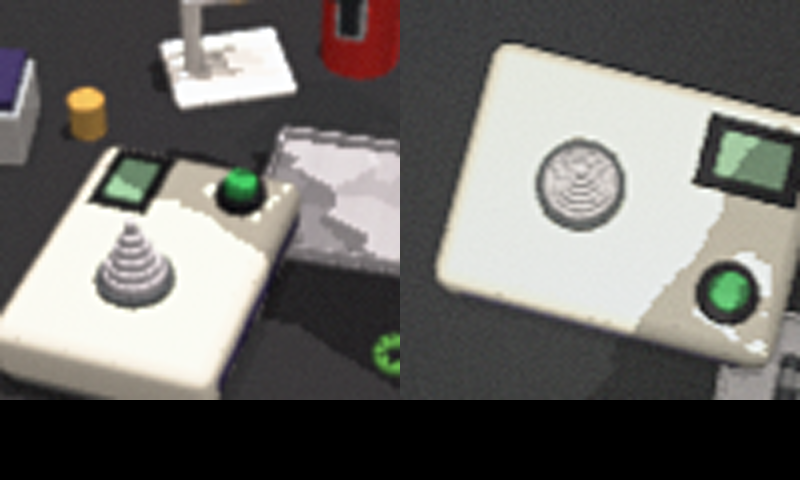

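Call:
{"name": "move_arm", "arguments": {
  "slide": [
    [0, 0, 40],
    [0, 0, 80],
    [0, 0, 115],
    [0, 0, 130],
    [0, 0, 138],
    [0, 0, 143],
    [0, 0, 145],
    [0, 0, 145]
  ],
  "rotation": [
    [0, 0, 0],
    [0, 0, 0],
    [0, 0, 0],
    [0, 0, 0],
    [0, 0, 0],
    [0, 0, 0],
    [0, 0, 0],
    [0, 0, 0]
  ],
  "fingers": [40, 40, 40, 40, 40, 40, 40, 40]
}}

```text
clock: 4.8
tool_pos: [0.4557, -0.1427, 0.0472]
orientation: [-2.461, -1.946, -0.002]
force: [-9.0, 6.3, 15.5]
width: 0.0597
```

Run:
```python
from h import *
a=load('top');b=load('side')
# collar/step ellipses: edges of crop
for nm,s,u,v in [('top',a,280+180.5/4,130+184/4)]: print(nm,px2w(s,u,v,.066))
print('side collar',px2w(b,260+134/4,140+272/4,.066))
T=load('top')
print('stud tip pred top', )
for p in [(.615,.02),(.618,.02),(.612,.02)]:
    for z in (.066,.12): print(p,z,np.round(w2px(a,(*p,z)),1),np.round(w2px(b,(*p,z)),1))
# sub-pixel: dark collar mask in side/top
for n,s,c in(('top',a,(325,176)),('side',b,(293,205))):
    g=cv2.cvtColor(s['pixels'],cv2.COLOR_BGR2HSV); u,v=c; 
    print(n); print(s['pixels'][v-14:v+15:1,u-16:u+17:1,1][:: 2, ::2])
```

```text
top [0.61750841 0.01936833 0.066     ]
side collar [0.61577511 0.02075911 0.066     ]
stud tip pred top
(0.615, 0.02) 0.066 [324.9 176.9] [293.8 207.8]
(0.615, 0.02) 0.12 [325.  172.9] [292.6 194.1]
(0.618, 0.02) 0.066 [324.9 175.8] [292.8 207.8]
(0.618, 0.02) 0.12 [324.9 171.7] [291.5 194.1]
(0.612, 0.02) 0.066 [324.9 178.1] [294.8 207.9]
(0.612, 0.02) 0.12 [325.  174.1] [293.6 194.2]
top
[[232 232 232 232 232 232 232 233 232 233 233 233 233 232 233 232 233]
 [232 232 232 233 234 232 239 190 183 241 237 234 233 232 233 233 233]
 [232 233 231 231 235 172 102 119 114 100 112 212 235 233 233 232 232]
 [231 232 233 238 137 134 164 187 189 165 184 110 148 236 232 233 234]
 [232 234 234 181 139 191 169 171 180 204 169 205 111 223 233 233 234]
 [233 232 230  97 187 195 194 198 223 188 195 183 188 151 234 234 235]
 [233 232 208 112 219 177 189 201 140 202 191 215 180  94 238 233 233]
 [233 233 204 124 214 213 203 155 142 179 188 208 188  98 237 233 232]
 [233 232 222 102 189 182 203 154 153 186 188 199 184  99 239 232 232]
 [232 232 236  95 162 171 185 147 152 157 191 173 127 160 234 233 23
[... 729 characters left out ...]
250 250 251 252 187 121 126 170 196 252 251 251 251 251 251]
 [250 251 251 251 252 180 123 157 162 129 191 234 243 252 251 251 251]
 [250 251 250 252 210 208 158 206 195 211 148 227 165 253 251 251 251]
 [250 250 251 250 127 155 137 128 124 139 213 153 179 182 252 251 250]
 [251 250 251 189  98 141 125 159 167 146 144 209 118 142 252 251 251]
 [250 251 251 243  92 122 182 184 191 212 173 130 100 171 252 251 251]
 [250 251 250 252  85 103  99 115 126 118 113  98  95 253 251 251 250]
 [251 250 251 252 243 108  72  90  92  79  78 122 252 252 251 251 251]
 [250 250 250 250 251 253 250 223 174 252 252 254 252 251 251 251 251]
 [250 250 251 250 250 251 251 251 252 251 251 251 251 251 251 251 251]]
```

Call:
{"name": "move_arm", "arguments": {
  "slide": [
    [0, 0, -1],
    [0, 0, -1],
    [0, 0, -1],
    [0, 0, -1],
    [0, 0, -1],
    [0, 0, -30],
    [0, 0, -70],
    [0, 0, -110],
    [0, 0, -150],
    [0, 0, -150],
    [0, 0, -150]
  ],
  "rotation": [
    [0, 0, 0],
    [0, 0, 0],
    [0, 0, 0],
    [0, 0, 0],
    [0, 0, 0],
    [0, 0, 0],
    [0, 0, 0],
    [0, 0, 0],
    [0, 0, 0],
    [0, 0, 0],
    [0, 0, 0]
  ],
  "fingers": [100, 100, 100, 100, 100, 100, 100, 100, 100, 100, 100]
}}

```text
clock: 5.72
tool_pos: [0.457, -0.1451, 0.1979]
orientation: [2.461, 1.944, 0.006]
force: [-0.1, 0.3, -0.3]
width: 0.085
```

Run:
```python
from h import *
a=load('top');b=load('side')
m=(a['pixels'][155:197,305:347,1]<200).astype(np.uint8)
k=max(cv2.findContours(m,cv2.RETR_EXTERNAL,cv2.CHAIN_APPROX_NONE)[0],key=cv2.contourArea);M=cv2.moments(k)
u,v=305+M['m10']/M['m00'],155+M['m01']/M['m00'];print('top',u,v,M['m00'],px2w(a,u,v,.064))
m=(b['pixels'][185:225,265:320,1]<215).astype(np.uint8); m[:12]=0
for k in cv2.findContours(m,cv2.RETR_EXTERNAL,cv2.CHAIN_APPROX_NONE)[0]:
    x,y,w,h=cv2.boundingRect(k); print(x+265,y+185,w,h)
# expected collar side bbox
for c in [(.6165,.020)]:
    th=np.linspace(0,6.28,90); P=[w2px(b,(c[0]+.03*np.cos(t),c[1]+.03*np.sin(t),z)) for t in th for z in(.06,.066)]
    P=np.array(P);print('exp side bbox',P.min(0),P.max(0))
    P=[w2px(a,(c[0]+.03*np.cos(t),c[1]+.03*np.sin(t),z)) for t in th for z in(.06,.066)];P=np.array(P);print('exp top',P.min(0),P.max(0))
a=snap('top');b=snap('side','s4.png');t,r,st=pose();print(t,r.as_matrix().round(3),st['force'],st['width'],st['clock'])
for n,s in(('t',a),('s',b)):
    for c in('blue','yellow','lgreen','white'):
        for u,v,A in blobs(s,c)[0]:
            p=px2w(s,u,v,.00375)
            if .3<p[0]<.6 and 0<p[1]<.5:print(n,c,p.round(4),A)
w=np.zeros((400,800,3),np.uint8)
w[:,:400]=cv2.resize(b['pixels'][140:240,300:400],None,fx=4,fy=4,interpolation=cv2.INTER_CUBIC)
w[:,400:]=cv2.resize(a['pixels'][190:290,330:430],None,fx=4,fy=4,interpolation=cv2.INTER_CUBIC)
cv2.imwrite('pics/c4.png',w)
```

```text
top 324.8551637279597 175.81905961376995 397.0 [0.61838067 0.02005638 0.064     ]
318 221 2 4
316 197 4 3
283 197 21 21
265 197 9 14
exp side bbox [283.10690854 200.92896093] [303.54069293 216.45221984]
exp top [313.38412074 165.09342155] [336.38923504 188.11553748]
[ 0.45477243 -0.14374773  0.19407704] [[ 0.232  0.973 -0.001]
 [ 0.973 -0.232  0.003]
 [ 0.002 -0.001 -1.   ]] [-0.18077616 -0.3691481  -0.43370791] 0.08580837224126536 5.8167
t blue [0.5392 0.2236 0.0037] 436.5
t yellow [0.4089 0.2769 0.0037] 206.5
t lgreen [0.422  0.0334 0.0037] 126.5
t white [0.5298 0.3676 0.0037] 362.5
s blue [0.5368 0.2258 0.0038] 425.5
s yellow [0.4072 0.2773 0.0038] 216.0
s lgreen [0.42   0.0344 0.0038] 87.5
s white [0.5278 0.3681 0.0038] 470.0
```

View pics/c4.png

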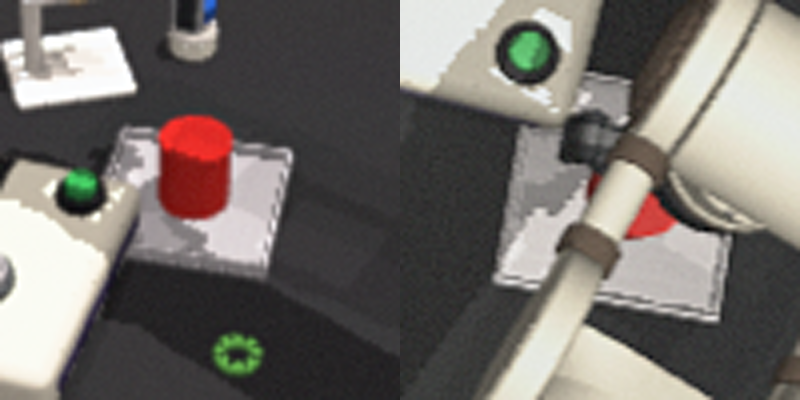

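Run:
```python
from h import *
t,r,st=pose();print(t,to((.538,.2247,.10),1.34),to((.538,.2247,.02),1.34))
```

```text
[ 0.45477243 -0.14374773  0.19407704] [array([377.5,  -4.3,  95. ]), array([-0.001, -0.002, -0.003])] [array([377.3,  -4.2, 175. ]), array([-0.001, -0.002, -0.003])]
```

Call:
{"name": "move_arm", "arguments": {
  "slide": [
    [377, -4, 60],
    [377, -4, 60],
    [377, -4, 60],
    [377, -4, 60],
    [377, -4, 60],
    [377, -4, 60],
    [377, -4, 60],
    [377, -4, 60],
    [377, -4, 60],
    [377, -4, 60],
    [377, -4, 95],
    [377, -4, 135],
    [377, -4, 165],
    [377, -4, 175],
    [377, -4, 180],
    [377, -4, 180],
    [377, -4, 180]
  ],
  "rotation": [
    [0, 0, 0],
    [0, 0, 0],
    [0, 0, 0],
    [0, 0, 0],
    [0, 0, 0],
    [0, 0, 0],
    [0, 0, 0],
    [0, 0, 0],
    [0, 0, 0],
    [0, 0, 0],
    [0, 0, 0],
    [0, 0, 0],
    [0, 0, 0],
    [0, 0, 0],
    [0, 0, 0],
    [0, 0, 0],
    [0, 0, 0]
  ],
  "fingers": [95, 95, 95, 95, 95, 95, 95, 95, 95, 95, 95, 95, 95, 95, 95, 95, 95],
  "force": 20
}}

```text
clock: 7.23
tool_pos: [0.54, 0.224, 0.0171]
orientation: [-2.466, -1.947, -0.006]
force: [-0.3, -0.1, 1.1]
width: 0.0811
```

Call:
{"name": "move_arm", "arguments": {
  "slide": [
    [0, 0, 3],
    [0, 0, 3],
    [0, 0, 3]
  ],
  "rotation": [
    [0, 0, 0],
    [0, 0, 0],
    [0, 0, 0]
  ],
  "fingers": [95, 95, 95]
}}

```text
clock: 7.48
tool_pos: [0.5397, 0.2241, 0.0139]
orientation: [-2.465, -1.947, -0.005]
force: [-0.4, 0.6, 0.0]
width: 0.0812
```

Call:
{"name": "move_arm", "arguments": {
  "slide": [
    [0, 0, 3],
    [0, 0, 3],
    [0, 0, 3]
  ],
  "rotation": [
    [0, 0, 0],
    [0, 0, 0],
    [0, 0, 0]
  ],
  "fingers": [95, 95, 95]
}}

```text
clock: 7.73
tool_pos: [0.5386, 0.224, 0.0096]
orientation: [-2.464, -1.946, -0.002]
force: [0.1, -0.3, -0.1]
width: 0.0815
```

Call:
{"name": "move_arm", "arguments": {
  "slide": [
    [0, 0, 3],
    [0, 0, 3],
    [0, 0, 3]
  ],
  "rotation": [
    [0, 0, 0],
    [0, 0, 0],
    [0, 0, 0]
  ],
  "fingers": [95, 95, 95]
}}

```text
clock: 7.98
tool_pos: [0.5385, 0.224, 0.0063]
orientation: [-2.464, -1.946, -0.002]
force: [0.0, 0.1, -0.3]
width: 0.0815
```

Call:
{"name": "move_arm", "arguments": {
  "slide": [
    [0, 0, 3],
    [0, 0, 3],
    [0, 0, 3]
  ],
  "rotation": [
    [0, 0, 0],
    [0, 0, 0],
    [0, 0, 0]
  ],
  "fingers": [95, 95, 95]
}}

```text
clock: 8.23
tool_pos: [0.5386, 0.224, 0.0034]
orientation: [-2.464, -1.946, -0.002]
force: [-0.3, -0.2, -0.5]
width: 0.081
```

Call:
{"name": "move_arm", "arguments": {
  "slide": [
    [0, 0, 1],
    [0, 0, 1],
    [0, 0, 1],
    [0, 0, 1],
    [0, 0, 1],
    [0, 0, 1]
  ],
  "rotation": [
    [0, 0, 0],
    [0, 0, 0],
    [0, 0, 0],
    [0, 0, 0],
    [0, 0, 0],
    [0, 0, 0]
  ],
  "fingers": [60, 60, 60, 60, 60, 60]
}}

```text
clock: 8.73
tool_pos: [0.539, 0.2241, 0.0032]
orientation: [-2.465, -1.947, -0.003]
force: [-1.4, -0.8, 5.7]
width: 0.0669
```

Run:
```python
from h import *
b=snap('side');t,r,st=pose();print(t,r.as_matrix().round(3),st['width'],st['force'])
cv2.imwrite('pics/c5.png',cv2.resize(b['pixels'][220:320,260:390],None,fx=6,fy=6,interpolation=cv2.INTER_CUBIC))
```

```text
[0.53901984 0.22412535 0.00322649] [[ 0.232  0.973  0.001]
 [ 0.973 -0.232  0.002]
 [ 0.002  0.    -1.   ]] 0.06665332754794577 [-1.79817361 -0.29550462  5.65318355]
```

View pics/c5.png

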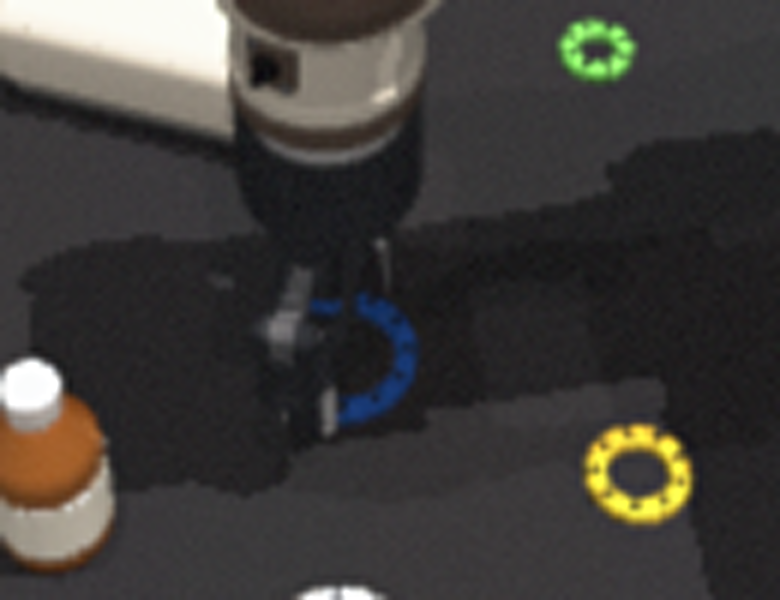

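Call:
{"name": "move_arm", "arguments": {
  "slide": [
    [0, 0, 0],
    [0, 0, 0],
    [0, 0, 0],
    [0, 0, 0],
    [0, 0, 0],
    [0, 0, 0],
    [0, 0, 0],
    [0, 0, 0],
    [0, 0, 0],
    [0, 0, 0],
    [0, 0, 0],
    [0, 0, 0],
    [0, 0, 0],
    [0, 0, 0],
    [0, 0, 0],
    [0, 0, 0],
    [0, 0, 0],
    [0, 0, 0],
    [0, 0, 0],
    [0, 0, 0]
  ],
  "rotation": [
    [0, 0, 0],
    [0, 0, 0],
    [0, 0, 0],
    [0, 0, 0.12],
    [0, 0, 0.24],
    [0, 0, 0.36],
    [0, 0, 0.48],
    [0, 0, 0.6],
    [0, 0, 0.72],
    [0, 0, 0.84],
    [0, 0, 0.96],
    [0, 0, 1.08],
    [0, 0, 1.2],
    [0, 0, 1.32],
    [0, 0, 1.44],
    [0, 0, 1.57],
    [0, 0, 1.57],
    [0, 0, 1.57],
    [0, 0, 1.57],
    [0, 0, 1.57]
  ],
  "fingers": [95, 95, 95, 95, 95, 95, 95, 95, 95, 95, 95, 95, 95, 95, 95, 95, 95, 95, 95, 95]
}}

```text
clock: 10.45
tool_pos: [0.5387, 0.224, 0.0026]
orientation: [-3.119, 0.362, -0.0]
force: [0.3, -0.4, 0.2]
width: 0.0809
```

Call:
{"name": "move_arm", "arguments": {
  "slide": [
    [0, 0, 0],
    [0, 0, 0],
    [0, 0, 0],
    [0, 0, 0],
    [0, 0, 0],
    [0, 0, 0]
  ],
  "rotation": [
    [0, 0, 0],
    [0, 0, 0],
    [0, 0, 0],
    [0, 0, 0],
    [0, 0, 0],
    [0, 0, 0]
  ],
  "fingers": [60, 60, 60, 60, 60, 60]
}}

```text
clock: 10.95
tool_pos: [0.5389, 0.2241, 0.0031]
orientation: [-3.119, 0.364, -0.001]
force: [-2.0, -1.5, 5.1]
width: 0.0663
```

Call:
{"name": "move_arm", "arguments": {
  "slide": [
    [0, 0, -20],
    [0, 0, -60],
    [0, 0, -100],
    [0, 0, -139],
    [0, 0, -139],
    [0, 0, -139]
  ],
  "rotation": [
    [0, 0, 0],
    [0, 0, 0],
    [0, 0, 0],
    [0, 0, 0],
    [0, 0, 0],
    [0, 0, 0]
  ],
  "fingers": [60, 60, 60, 60, 60, 60]
}}

```text
clock: 11.45
tool_pos: [0.5409, 0.2242, 0.1448]
orientation: [-3.116, 0.364, -0.011]
force: [0.9, 0.2, -0.3]
width: 0.066
```

Run:
```python
from h import *
b=snap('side');a=snap('top');t,r,st=pose();print(t,r.as_matrix().round(3),st['width'],st['force'],st['qpos'].round(2))
w=np.zeros((480,800,3),np.uint8)
w[:,:400]=cv2.resize(b['pixels'][160:280,260:360],None,fx=4,fy=4,interpolation=cv2.INTER_CUBIC)
w[:400,400:]=cv2.resize(a['pixels'][160:260,200:300],None,fx=4,fy=4,interpolation=cv2.INTER_CUBIC)
cv2.imwrite('pics/c6.png',w)
print(to((.6175,.020,.14),-.23))
```

```text
[0.53798285 0.22362496 0.1405077 ] [[ 0.973 -0.231 -0.001]
 [-0.231 -0.973  0.002]
 [-0.001 -0.001 -1.   ]] 0.06614194500954444 [-0.36722897  0.26934369 -1.01253617] [0.19 0.27 1.67 0.   1.2  0.42]
[array([1.244e+02, 1.798e+02, 1.000e-01]), array([-0.001,  0.001, -0.003])]
```

View pics/c6.png

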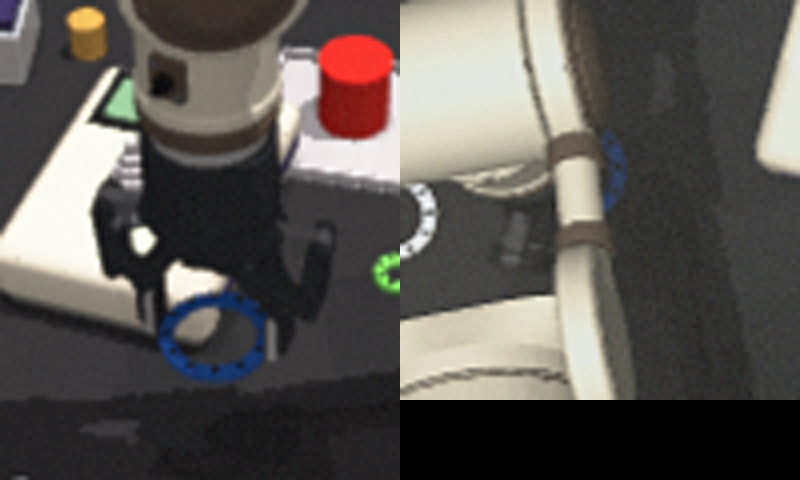

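Call:
{"name": "move_arm", "arguments": {
  "slide": [
    [24, 35, 0],
    [48, 69, 0],
    [72, 104, 0],
    [96, 139, 0],
    [115, 166, 0],
    [124, 180, 0],
    [124, 180, 0],
    [124, 180, 0],
    [124, 180, 20],
    [124, 180, 40],
    [124, 180, 50],
    [124, 180, 55],
    [124, 180, 55],
    [124, 180, 55]
  ],
  "rotation": [
    [0, 0, 0],
    [0, 0, 0],
    [0, 0, 0],
    [0, 0, 0],
    [0, 0, 0],
    [0, 0, 0],
    [0, 0, 0],
    [0, 0, 0],
    [0, 0, 0],
    [0, 0, 0],
    [0, 0, 0],
    [0, 0, 0],
    [0, 0, 0],
    [0, 0, 0]
  ],
  "fingers": [60, 60, 60, 60, 60, 60, 60, 60, 60, 60, 60, 60, 60, 60]
}}

```text
clock: 12.72
tool_pos: [0.6179, 0.0209, 0.0866]
orientation: [-3.118, 0.363, -0.001]
force: [-0.6, -0.4, -0.2]
width: 0.0661
```

Call:
{"name": "move_arm", "arguments": {
  "slide": [
    [0, 0, 3],
    [0, 0, 5],
    [0, 0, 7],
    [0, 0, 7],
    [0, 0, 7]
  ],
  "rotation": [
    [0, 0, 0],
    [0, 0, 0],
    [0, 0, 0],
    [0, 0, 0],
    [0, 0, 0]
  ],
  "fingers": [60, 60, 60, 60, 60]
}}

```text
clock: 13.13
tool_pos: [0.6178, 0.0201, 0.0794]
orientation: [-3.118, 0.365, -0.001]
force: [0.2, 0.5, -0.5]
width: 0.0662
```

Call:
{"name": "move_arm", "arguments": {
  "slide": [
    [0, 0, 2],
    [0, 0, 3],
    [0, 0, 3],
    [0, 0, 3]
  ],
  "rotation": [
    [0, 0, 0],
    [0, 0, 0],
    [0, 0, 0],
    [0, 0, 0]
  ],
  "fingers": [60, 60, 60, 60]
}}

```text
clock: 13.47
tool_pos: [0.6182, 0.02, 0.0769]
orientation: [-3.118, 0.365, -0.002]
force: [-0.0, -0.3, 3.9]
width: 0.0663
```

Run:
```python
from h import *
b=snap('side');a=snap('top');t,r,st=pose();print(t,st['width'],st['force'])
for n,s in(('t',a),('s',b)):
    for u,v,A in blobs(s,'blue')[0]: print(n,u,v,A,px2w(s,u,v,t[2]).round(4))
```

```text
[0.6181849  0.02000118 0.07681267] 0.06615728214354644 [ 0.45014621 -0.15183914  3.11747949]
t 474.581417624521 236.0727969348659 174.0 [ 0.4559 -0.358   0.0768]
t 621.5920745920745 174.016317016317 71.5 [ 0.6114 -0.7443  0.0768]
s 290.2641107561235 206.94249201277955 156.5 [0.6238 0.0279 0.0768]
s 222.515688445921 223.07227759320782 2257.5 [0.8061 0.1013 0.0768]
s 348.1243781094527 140.9179104477612 67.0 [ 0.4566 -0.3223  0.0768]
```

Call:
{"name": "move_arm", "arguments": {
  "slide": [
    [1, 0, 1],
    [0.7, 0.7, 1],
    [0, 1, 1],
    [-0.7, 0.7, 1],
    [-1, 0, 1],
    [-0.7, -0.7, 1],
    [0, -1, 1],
    [0.7, -0.7, 1],
    [1.4, 0, 1],
    [2, 0, 1],
    [1.7, 1, 1],
    [1, 1.7, 1],
    [0, 2, 1],
    [-1, 1.7, 1],
    [-1.7, 1, 1],
    [-2, 0, 1],
    [-1.7, -1, 1],
    [-1, -1.7, 1],
    [0, -2, 1],
    [1.4, -1.4, 1]
  ],
  "rotation": [
    [0, 0, 0],
    [0, 0, 0],
    [0, 0, 0],
    [0, 0, 0],
    [0, 0, 0],
    [0, 0, 0],
    [0, 0, 0],
    [0, 0, 0],
    [0, 0, 0],
    [0, 0, 0],
    [0, 0, 0],
    [0, 0, 0],
    [0, 0, 0],
    [0, 0, 0],
    [0, 0, 0],
    [0, 0, 0],
    [0, 0, 0],
    [0, 0, 0],
    [0, 0, 0],
    [0, 0, 0]
  ],
  "fingers": [60, 60, 60, 60, 60, 60, 60, 60, 60, 60, 60, 60, 60, 60, 60, 60, 60, 60, 60, 60]
}}

```text
clock: 15.23
tool_pos: [0.6187, 0.0213, 0.0748]
orientation: [-3.118, 0.365, 0.004]
force: [-4.0, 3.8, 0.4]
width: 0.0658
```

Call:
{"name": "move_arm", "arguments": {
  "slide": [
    [-0.7, 0.7, 0],
    [-1.4, 1.4, 0],
    [-1.4, 1.4, 0],
    [-1.4, 1.4, 0]
  ],
  "rotation": [
    [0, 0, 0],
    [0, 0, 0],
    [0, 0, 0],
    [0, 0, 0]
  ],
  "fingers": [60, 60, 60, 60]
}}

```text
clock: 15.57
tool_pos: [0.618, 0.0209, 0.0752]
orientation: [-3.117, 0.365, -0.001]
force: [0.4, 4.8, -1.5]
width: 0.0661
```

Call:
{"name": "move_arm", "arguments": {
  "slide": [
    [0, -1, 1],
    [0, -1, 3],
    [0, -1, 5],
    [0, -1, 5],
    [0, -1, 5]
  ],
  "rotation": [
    [0, 0, 0],
    [0, 0, 0],
    [0, 0, 0],
    [0, 0, 0],
    [0, 0, 0]
  ],
  "fingers": [60, 60, 60, 60, 60]
}}

```text
clock: 15.98
tool_pos: [0.618, 0.0211, 0.0701]
orientation: [-3.118, 0.365, -0.0]
force: [-0.5, 3.0, 0.5]
width: 0.066
```

Call:
{"name": "move_arm", "arguments": {
  "slide": [
    [0, -0.5, 1],
    [0, -0.5, 2],
    [0, -0.5, 3],
    [0, -0.5, 3]
  ],
  "rotation": [
    [0, 0, 0],
    [0, 0, 0],
    [0, 0, 0],
    [0, 0, 0]
  ],
  "fingers": [60, 60, 60, 60]
}}

```text
clock: 16.32
tool_pos: [0.6183, 0.0213, 0.0691]
orientation: [-3.119, 0.365, -0.0]
force: [-6.1, 1.7, 12.5]
width: 0.0659
```

Call:
{"name": "move_arm", "arguments": {
  "slide": [
    [0, 0, -1],
    [0, 0, -1],
    [0, 0, -1],
    [0, 0, -1],
    [0, 0, -1],
    [0, 0, -40],
    [0, 0, -80],
    [0, 0, -120],
    [0, 0, -130],
    [0, 0, -130],
    [0, 0, -130],
    [0, 0, -130]
  ],
  "rotation": [
    [0, 0, 0],
    [0, 0, 0],
    [0, 0, 0],
    [0, 0, 0],
    [0, 0, 0],
    [0, 0, 0],
    [0, 0, 0],
    [0, 0, 0],
    [0, 0, 0],
    [0, 0, 0],
    [0, 0, 0],
    [0, 0, 0]
  ],
  "fingers": [95, 95, 95, 95, 95, 95, 95, 95, 95, 95, 95, 95]
}}

```text
clock: 17.32
tool_pos: [0.617, 0.0215, 0.1951]
orientation: [-3.118, 0.365, 0.005]
force: [-0.4, 0.4, -0.7]
width: 0.0815
```

Run:
```python
from h import *
b=snap('side');a=snap('top');t,r,st=pose();print(t,st['width'],st['force'])
for n,s in(('t',a),('s',b)):
  for c in('blue','yellow','lgreen','white'):
    for u,v,A in blobs(s,c)[0]:
        p=px2w(s,u,v,.07 if c=='blue' else .00375)
        if .3<p[0]<.7 and 0<p[1]<.5: print(n,c,p.round(4),A)
cv2.imwrite('pics/c7.png',cv2.resize(b['pixels'][140:260,250:390],None,fx=5,fy=5,interpolation=cv2.INTER_CUBIC))
print(to((.531,.3678,.10),-.23))
```

```text
[0.61679638 0.0215551  0.19471723] 0.08112984102011714 [-0.96971534  0.13480646 -0.16505268]
t yellow [0.4124 0.2837 0.0037] 122.5
t white [0.5299 0.3674 0.0037] 360.5
t white [0.672  0.3333 0.0037] 57.5
t white [0.6536 0.4845 0.0037] 472.5
s blue [0.6166 0.0265 0.07  ] 218.0
s yellow [0.41   0.2828 0.0038] 145.0
s lgreen [0.42   0.0336 0.0038] 93.5
s white [0.6508 0.4449 0.0038] 855.0
s white [0.5279 0.3681 0.0038] 473.0
s white [0.6491 0.3089 0.0038] 193.5
s white [0.6704 0.2507 0.0038] 84.0
[array([-163. , -316.9,   95.9]), array([-0.002,  0.004, -0.003])]
```

View pics/c7.png

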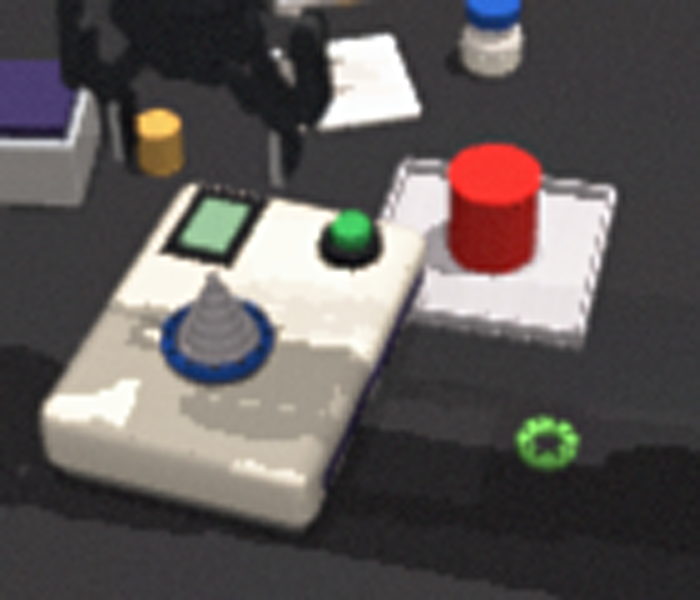

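Run:
```python
from h import *
print(pose()[0],to((.5293,.368,.10),-.23))
```

```text
[0.61679638 0.0215551  0.19471723] [array([-164.7, -316.7,   95.9]), array([-0.002,  0.004, -0.003])]
```

Call:
{"name": "move_arm", "arguments": {
  "slide": [
    [-165, -317, 60],
    [-165, -317, 60],
    [-165, -317, 60],
    [-165, -317, 60],
    [-165, -317, 60],
    [-165, -317, 60],
    [-165, -317, 60],
    [-165, -317, 60],
    [-165, -317, 60],
    [-165, -317, 60],
    [-165, -317, 60],
    [-165, -317, 95],
    [-165, -317, 135],
    [-165, -317, 170],
    [-165, -317, 185],
    [-165, -317, 190],
    [-165, -317, 190],
    [-165, -317, 190],
    [-165, -317, 190]
  ],
  "rotation": [
    [0, 0, 0],
    [0, 0, 0],
    [0, 0, 0],
    [0, 0, 0],
    [0, 0, 0],
    [0, 0, 0],
    [0, 0, 0],
    [0, 0, 0],
    [0, 0, 0],
    [0, 0, 0],
    [0, 0, 0],
    [0, 0, 0],
    [0, 0, 0],
    [0, 0, 0],
    [0, 0, 0],
    [0, 0, 0],
    [0, 0, 0],
    [0, 0, 0],
    [0, 0, 0]
  ],
  "fingers": [88, 88, 88, 88, 88, 88, 88, 88, 88, 88, 88, 88, 88, 88, 88, 88, 88, 88, 88]
}}

```text
clock: 19.0
tool_pos: [0.5332, 0.369, 0.011]
orientation: [-3.116, 0.365, -0.007]
force: [0.0, 0.3, 0.0]
width: 0.0751
```

Call:
{"name": "move_arm", "arguments": {
  "slide": [
    [0, 0, 0],
    [0, 0, 0],
    [0, 0, 0],
    [0, 0, 0],
    [0, 0, 0],
    [0, 0, 0]
  ],
  "rotation": [
    [0, 0, 0],
    [0, 0, 0],
    [0, 0, 0],
    [0, 0, 0],
    [0, 0, 0],
    [0, 0, 0]
  ],
  "fingers": [50, 50, 50, 50, 50, 50]
}}

```text
clock: 19.5
tool_pos: [0.5338, 0.3702, 0.0135]
orientation: [-3.114, 0.364, -0.009]
force: [-4.9, -1.2, 17.5]
width: 0.0428
```

Call:
{"name": "move_arm", "arguments": {
  "slide": [
    [0, 0, 0],
    [0, 0, 0],
    [0, 0, 0],
    [0, 0, 0],
    [0, 0, 0],
    [0, 0, 0],
    [0, 0, 0],
    [0, 0, 0],
    [0, 0, 0],
    [0, 0, 0],
    [0, 0, 0],
    [0, 0, 0],
    [0, 0, 0],
    [0, 0, 0],
    [0, 0, 0],
    [0, 0, 0],
    [0, 0, 0],
    [0, 0, 0],
    [0, 0, 0],
    [0, 0, 0]
  ],
  "rotation": [
    [0, 0, 0],
    [0, 0, 0],
    [0, 0, 0],
    [0, 0, -0.12],
    [0, 0, -0.24],
    [0, 0, -0.36],
    [0, 0, -0.48],
    [0, 0, -0.6],
    [0, 0, -0.72],
    [0, 0, -0.84],
    [0, 0, -0.96],
    [0, 0, -1.08],
    [0, 0, -1.2],
    [0, 0, -1.32],
    [0, 0, -1.44],
    [0, 0, -1.57],
    [0, 0, -1.57],
    [0, 0, -1.57],
    [0, 0, -1.57],
    [0, 0, -1.57]
  ],
  "fingers": [88, 88, 88, 88, 88, 88, 88, 88, 88, 88, 88, 88, 88, 88, 88, 88, 88, 88, 88, 88]
}}

```text
clock: 21.17
tool_pos: [0.5307, 0.3682, 0.0078]
orientation: [-2.466, -1.944, -0.002]
force: [-1.1, -0.3, -0.2]
width: 0.0751
```

Call:
{"name": "move_arm", "arguments": {
  "slide": [
    [0, 0, 0],
    [0, 0, 0],
    [0, 0, 0],
    [0, 0, 0],
    [0, 0, 0],
    [0, 0, 0]
  ],
  "rotation": [
    [0, 0, 0],
    [0, 0, 0],
    [0, 0, 0],
    [0, 0, 0],
    [0, 0, 0],
    [0, 0, 0]
  ],
  "fingers": [50, 50, 50, 50, 50, 50]
}}

```text
clock: 21.67
tool_pos: [0.531, 0.3683, 0.0082]
orientation: [-2.465, -1.946, -0.003]
force: [-1.0, -0.6, 4.2]
width: 0.0575
```

Call:
{"name": "move_arm", "arguments": {
  "slide": [
    [0, 0, -20],
    [0, 0, -60],
    [0, 0, -100],
    [0, 0, -135],
    [0, 0, -135],
    [0, 0, -135],
    [0, 0, -135]
  ],
  "rotation": [
    [0, 0, 0],
    [0, 0, 0],
    [0, 0, 0],
    [0, 0, 0],
    [0, 0, 0],
    [0, 0, 0],
    [0, 0, 0]
  ],
  "fingers": [50, 50, 50, 50, 50, 50, 50]
}}

```text
clock: 22.25
tool_pos: [0.5302, 0.3678, 0.1418]
orientation: [-2.464, -1.946, -0.0]
force: [-0.3, -0.4, -0.8]
width: 0.0573
```

Run:
```python
from h import *
b=snap('side','s8.png');t,r,st=pose();print(t,r.as_matrix().round(3),st['width'],st['force'],st['qpos'].round(2))
print(to((.618,.0213,.14),1.34))
for c in('blue','yellow','lgreen','white'):
    for u,v,A in blobs(b,c)[0]:
        p=px2w(b,u,v,t[2] if c=='white' else .00375)
        if .3<p[0]<.7 and 0<p[1]<.5: print(c,p.round(4),A)
```

```text
[0.52953571 0.36743807 0.14067844] [[ 0.232  0.973 -0.003]
 [ 0.973 -0.232  0.   ]
 [-0.    -0.003 -1.   ]] 0.057450633836183505 [-0.73658919  0.592684   -0.86813536] [ 0.42  0.42  1.48  0.    1.25 -0.92]
[array([-3.162e+02,  1.663e+02,  3.000e-01]), array([-0.003,  0.   , -0.003])]
lgreen [0.4203 0.034  0.0037] 97.0
white [0.62   0.395  0.1407] 139.5
white [0.5109 0.38   0.1407] 132.5
white [0.639  0.343  0.1407] 75.5
white [0.5007 0.1867 0.1407] 19.0
white [0.6453 0.1281 0.1407] 831.0
white [0.4232 0.0244 0.1407] 516.5
```

Run:
```python
from h import *
b=load('side')
w=cv2.resize(b['pixels'][230:390,230:400],None,fx=3.5,fy=3.5,interpolation=cv2.INTER_CUBIC)
cv2.imwrite('pics/c8.png',w)
```

```text
(no output)
```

View pics/c8.png

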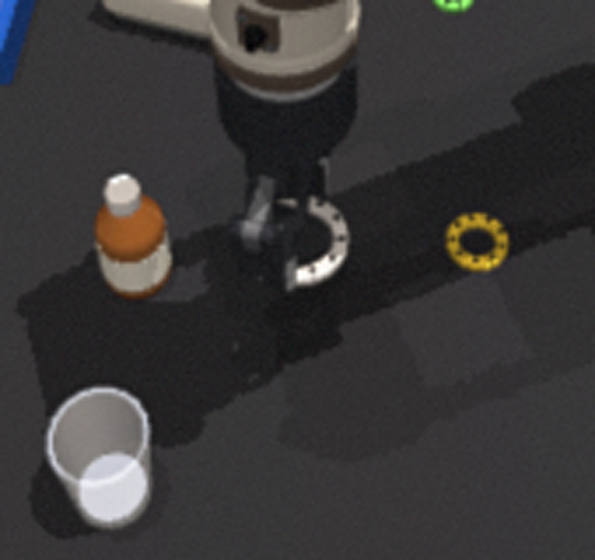

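Call:
{"name": "move_arm", "arguments": {
  "slide": [
    [-316, 167, 0],
    [-316, 167, 0],
    [-316, 167, 0],
    [-316, 167, 0],
    [-316, 167, 0],
    [-316, 167, 0],
    [-316, 167, 0],
    [-316, 167, 0],
    [-316, 167, 0],
    [-316, 167, 0],
    [-316, 167, 0],
    [-316, 167, 0],
    [-316, 167, 0],
    [-316, 167, 0],
    [-316, 167, 20],
    [-316, 167, 35],
    [-316, 167, 45],
    [-316, 167, 45],
    [-316, 167, 45],
    [-316, 167, 45]
  ],
  "rotation": [
    [0, 0, 0],
    [0, 0, 0],
    [0, 0, 0],
    [0, 0, 0],
    [0, 0, 0],
    [0, 0, 0],
    [0, 0, 0],
    [0, 0, 0],
    [0, 0, 0],
    [0, 0, 0],
    [0, 0, 0],
    [0, 0, 0],
    [0, 0, 0],
    [0, 0, 0],
    [0, 0, 0],
    [0, 0, 0],
    [0, 0, 0],
    [0, 0, 0],
    [0, 0, 0],
    [0, 0, 0]
  ],
  "fingers": [50, 50, 50, 50, 50, 50, 50, 50, 50, 50, 50, 50, 50, 50, 50, 50, 50, 50, 50, 50]
}}

```text
clock: 23.97
tool_pos: [0.6207, 0.0222, 0.0983]
orientation: [-2.465, -1.948, -0.004]
force: [0.4, 0.0, -0.3]
width: 0.0571
```

Call:
{"name": "move_arm", "arguments": {
  "slide": [
    [0, 0, 2],
    [0, 0, 3],
    [0, 0, 3],
    [0, 0, 3],
    [0, 0, 3]
  ],
  "rotation": [
    [0, 0, 0],
    [0, 0, 0],
    [0, 0, 0],
    [0, 0, 0],
    [0, 0, 0]
  ],
  "fingers": [50, 50, 50, 50, 50]
}}

```text
clock: 24.38
tool_pos: [0.6202, 0.022, 0.0945]
orientation: [-2.465, -1.946, -0.003]
force: [0.4, 0.2, -0.7]
width: 0.0573
```

Call:
{"name": "move_arm", "arguments": {
  "slide": [
    [0, 0, 1],
    [0, 0, 2],
    [0, 0, 2],
    [0, 0, 2]
  ],
  "rotation": [
    [0, 0, 0],
    [0, 0, 0],
    [0, 0, 0],
    [0, 0, 0]
  ],
  "fingers": [50, 50, 50, 50]
}}

```text
clock: 24.72
tool_pos: [0.62, 0.022, 0.0921]
orientation: [-2.464, -1.946, -0.002]
force: [0.6, -0.4, -0.4]
width: 0.057
```

Call:
{"name": "move_arm", "arguments": {
  "slide": [
    [0, 0, 1],
    [0, 0, 2],
    [0, 0, 2],
    [0, 0, 2],
    [0, 0, 2]
  ],
  "rotation": [
    [0, 0, 0],
    [0, 0, 0],
    [0, 0, 0],
    [0, 0, 0],
    [0, 0, 0]
  ],
  "fingers": [50, 50, 50, 50, 50]
}}

```text
clock: 25.13
tool_pos: [0.6201, 0.022, 0.0903]
orientation: [-2.464, -1.946, -0.002]
force: [0.3, 0.6, -0.1]
width: 0.0573
```

Call:
{"name": "move_arm", "arguments": {
  "slide": [
    [0, 0, 1],
    [0, 0, 2],
    [0, 0, 2],
    [0, 0, 2],
    [0, 0, 2]
  ],
  "rotation": [
    [0, 0, 0],
    [0, 0, 0],
    [0, 0, 0],
    [0, 0, 0],
    [0, 0, 0]
  ],
  "fingers": [50, 50, 50, 50, 50]
}}

```text
clock: 25.55
tool_pos: [0.6201, 0.022, 0.0883]
orientation: [-2.464, -1.946, -0.002]
force: [-0.3, 0.2, -0.8]
width: 0.0576
```

Call:
{"name": "move_arm", "arguments": {
  "slide": [
    [0, 0, 1],
    [0, 0, 2],
    [0, 0, 3],
    [0, 0, 4],
    [0, 0, 4],
    [0, 0, 4]
  ],
  "rotation": [
    [0, 0, 0],
    [0, 0, 0],
    [0, 0, 0],
    [0, 0, 0],
    [0, 0, 0],
    [0, 0, 0]
  ],
  "fingers": [50, 50, 50, 50, 50, 50]
}}

```text
clock: 26.05
tool_pos: [0.62, 0.022, 0.0841]
orientation: [-2.464, -1.946, -0.002]
force: [0.8, -0.4, -0.2]
width: 0.0574
```

Call:
{"name": "move_arm", "arguments": {
  "slide": [
    [0, 0, 1],
    [0, 0, 2],
    [0, 0, 2],
    [0, 0, 2],
    [0, 0, 2]
  ],
  "rotation": [
    [0, 0, 0],
    [0, 0, 0],
    [0, 0, 0],
    [0, 0, 0],
    [0, 0, 0]
  ],
  "fingers": [50, 50, 50, 50, 50]
}}

```text
clock: 26.47
tool_pos: [0.6203, 0.022, 0.0827]
orientation: [-2.465, -1.947, -0.003]
force: [-0.5, -1.4, 3.4]
width: 0.0572
```

Call:
{"name": "move_arm", "arguments": {
  "slide": [
    [0, 0, 0],
    [0, 0, 0],
    [0, 0, 0],
    [0, 0, 0],
    [0, 0, 0],
    [0, 0, -40],
    [0, 0, -80],
    [0, 0, -110],
    [0, 0, -110],
    [0, 0, -110],
    [0, 0, -110],
    [0, 0, -110],
    [0, 0, -110]
  ],
  "rotation": [
    [0, 0, 0],
    [0, 0, 0],
    [0, 0, 0],
    [0, 0, 0],
    [0, 0, 0],
    [0, 0, 0],
    [0, 0, 0],
    [0, 0, 0],
    [0, 0, 0],
    [0, 0, 0],
    [0, 0, 0],
    [0, 0, 0],
    [0, 0, 0]
  ],
  "fingers": [88, 88, 88, 88, 88, 88, 88, 88, 88, 88, 88, 88, 88]
}}

```text
clock: 27.55
tool_pos: [0.6189, 0.022, 0.1902]
orientation: [-2.462, -1.945, 0.001]
force: [0.6, 0.4, 0.0]
width: 0.0751
```

```bash
sed -i 's/yellow=((24,110,100)/yellow=((20,110,60)/; s/lgreen=((45,90,90)/lgreen=((45,90,60)/' h.py
python3 - <<'E'
from h import *
b=snap('side');a=snap('top');t,r,st=pose();print(t,st['width'],st['force'])
for n,s in(('t',a),('s',b)):
  for c in('yellow','lgreen'):
    for u,v,A in blobs(s,c)[0]:
        p=px2w(s,u,v,.00375)
        if .3<p[0]<.7 and 0<p[1]<.5: print(n,c,p.round(4),A)
w=np.zeros((400,800,3),np.uint8)
w[:,:400]=cv2.resize(b['pixels'][150:250,250:350],None,fx=4,fy=4,interpolation=cv2.INTER_CUBIC)
w[:,400:]=cv2.resize(b['pixels'][230:330,310:410],None,fx=4,fy=4,interpolation=cv2.INTER_CUBIC)
cv2.imwrite('pics/c9.png',w)
print(to((.4085,.2775,.0075),1.34))
E
```

```text
[0.61926148 0.02189782 0.19077795] 0.07536370473213097 [0.78991558 0.43730945 0.05057238]
t yellow [0.4088 0.2768 0.0037] 208.0
s yellow [0.4071 0.2782 0.0038] 230.5
s lgreen [0.4204 0.0345 0.0038] 99.0
[array([ 199.5, -263.8,  184.3]), array([-0.003, -0.002, -0.003])]
```

View pics/c9.png

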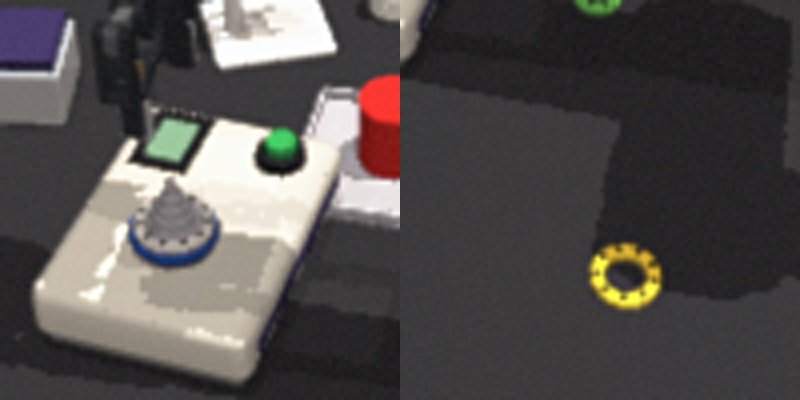

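Call:
{"name": "move_arm", "arguments": {
  "slide": [
    [199.5, -264, 40],
    [199.5, -264, 40],
    [199.5, -264, 40],
    [199.5, -264, 40],
    [199.5, -264, 40],
    [199.5, -264, 40],
    [199.5, -264, 40],
    [199.5, -264, 40],
    [199.5, -264, 40],
    [199.5, -264, 80],
    [199.5, -264, 120],
    [199.5, -264, 155],
    [199.5, -264, 175],
    [199.5, -264, 184],
    [199.5, -264, 184],
    [199.5, -264, 184],
    [199.5, -264, 184],
    [199.5, -264, 184],
    [199.5, -264, 184]
  ],
  "rotation": [
    [0, 0, 0],
    [0, 0, 0],
    [0, 0, 0],
    [0, 0, 0],
    [0, 0, 0],
    [0, 0, 0],
    [0, 0, 0],
    [0, 0, 0],
    [0, 0, 0],
    [0, 0, 0],
    [0, 0, 0],
    [0, 0, 0],
    [0, 0, 0],
    [0, 0, 0],
    [0, 0, 0],
    [0, 0, 0],
    [0, 0, 0],
    [0, 0, 0],
    [0, 0, 0]
  ],
  "fingers": [70, 70, 70, 70, 70, 70, 70, 70, 70, 70, 70, 70, 70, 70, 70, 70, 70, 70, 70]
}}

```text
clock: 29.23
tool_pos: [0.4108, 0.2778, 0.0102]
orientation: [-2.465, -1.947, -0.007]
force: [-0.4, -0.0, -0.9]
width: 0.0599
```

Call:
{"name": "move_arm", "arguments": {
  "slide": [
    [0, 0, 0],
    [0, 0, 0],
    [0, 0, 0]
  ],
  "rotation": [
    [0, 0, 0],
    [0, 0, 0],
    [0, 0, 0]
  ],
  "fingers": [70, 70, 70]
}}

```text
clock: 29.48
tool_pos: [0.4097, 0.2775, 0.009]
orientation: [-2.465, -1.947, -0.003]
force: [0.2, 0.4, -0.1]
width: 0.0597
```

Call:
{"name": "move_arm", "arguments": {
  "slide": [
    [0, -1, 2],
    [0, -1, 2],
    [0, -1, 2],
    [0, -1, 2],
    [0, -1, 2],
    [0, -1, 2],
    [0, -1, 2],
    [0, -1, 2],
    [0, -1, 2]
  ],
  "rotation": [
    [0, 0, 0],
    [0, 0, 0],
    [0, 0, 0],
    [0, 0, 0],
    [0, 0, 0],
    [0, 0, 0],
    [0, 0, 0],
    [0, 0, 0],
    [0, 0, 0]
  ],
  "fingers": [70, 70, 70, 35, 35, 35, 35, 35, 35]
}}

```text
clock: 30.23
tool_pos: [0.4085, 0.2776, 0.0069]
orientation: [-2.464, -1.947, -0.002]
force: [-1.3, -0.5, 5.6]
width: 0.0428
```

Call:
{"name": "move_arm", "arguments": {
  "slide": [
    [0, 0, 0],
    [0, 0, 0],
    [0, 0, 0],
    [0, 0, 0],
    [0, 0, 0],
    [0, 0, 0],
    [0, 0, 0],
    [0, 0, 0],
    [0, 0, 0],
    [0, 0, 0],
    [0, 0, 0],
    [0, 0, 0],
    [0, 0, 0],
    [0, 0, 0],
    [0, 0, 0],
    [0, 0, 0],
    [0, 0, 0],
    [0, 0, 0],
    [0, 0, 0],
    [0, 0, 0]
  ],
  "rotation": [
    [0, 0, 0],
    [0, 0, 0],
    [0, 0, 0],
    [0, 0, 0.12],
    [0, 0, 0.24],
    [0, 0, 0.36],
    [0, 0, 0.48],
    [0, 0, 0.6],
    [0, 0, 0.72],
    [0, 0, 0.84],
    [0, 0, 0.96],
    [0, 0, 1.08],
    [0, 0, 1.2],
    [0, 0, 1.32],
    [0, 0, 1.44],
    [0, 0, 1.57],
    [0, 0, 1.57],
    [0, 0, 1.57],
    [0, 0, 1.57],
    [0, 0, 1.57]
  ],
  "fingers": [70, 70, 70, 70, 70, 70, 70, 70, 70, 70, 70, 70, 70, 70, 70, 70, 70, 70, 70, 70]
}}

```text
clock: 31.9
tool_pos: [0.4085, 0.2776, 0.0066]
orientation: [-3.119, 0.362, -0.001]
force: [-0.2, -0.2, 0.3]
width: 0.0599
```

Call:
{"name": "move_arm", "arguments": {
  "slide": [
    [0, 0, 0],
    [0, 0, 0],
    [0, 0, 0],
    [0, 0, 0],
    [0, 0, 0],
    [0, 0, 0]
  ],
  "rotation": [
    [0, 0, 0],
    [0, 0, 0],
    [0, 0, 0],
    [0, 0, 0],
    [0, 0, 0],
    [0, 0, 0]
  ],
  "fingers": [35, 35, 35, 35, 35, 35]
}}

```text
clock: 32.4
tool_pos: [0.4086, 0.2777, 0.0069]
orientation: [-3.118, 0.365, -0.001]
force: [-1.7, -1.6, 5.5]
width: 0.0419
```

Call:
{"name": "move_arm", "arguments": {
  "slide": [
    [0, 0, -20],
    [0, 0, -60],
    [0, 0, -100],
    [0, 0, -140],
    [0, 0, -155],
    [0, 0, -155],
    [0, 0, -155],
    [0, 0, -155],
    [0, 0, -155]
  ],
  "rotation": [
    [0, 0, 0],
    [0, 0, 0],
    [0, 0, 0],
    [0, 0, 0],
    [0, 0, 0],
    [0, 0, 0],
    [0, 0, 0],
    [0, 0, 0],
    [0, 0, 0]
  ],
  "fingers": [35, 35, 35, 35, 35, 35, 35, 35, 35]
}}

```text
clock: 33.15
tool_pos: [0.407, 0.2768, 0.1594]
orientation: [-3.12, 0.365, 0.005]
force: [0.4, -0.6, -0.8]
width: 0.0423
```

Run:
```python
from h import *
b=snap('side');a=snap('top');t,r,st=pose();print(t,r.as_matrix().round(3),st['width'],st['force'])
print(to((.6185,.0217,.16),-.23))
for n,s in(('t',a),('s',b)):
  for c in('yellow','lgreen'):
    for u,v,A in blobs(s,c)[0]:
        p=px2w(s,u,v,t[2] if c=='yellow' else .00375)
        if .3<p[0]<.7 and 0<p[1]<.5: print(n,c,p.round(4),A)
```

```text
[0.40738662 0.27691295 0.15981179] [[ 0.973 -0.231 -0.003]
 [-0.231 -0.973  0.001]
 [-0.003 -0.    -1.   ]] 0.04201383342912054 [-0.61373367  0.76515189 -0.05193894]
[array([264.4, 199.5,  -1. ]), array([-0.   ,  0.003, -0.003])]
t yellow [0.4071 0.2612 0.1598] 74.0
t lgreen [0.394  0.0338 0.0037] 134.0
s yellow [0.4071 0.2796 0.1598] 258.5
```

Call:
{"name": "move_arm", "arguments": {
  "slide": [
    [264.5, 199.5, 0],
    [264.5, 199.5, 0],
    [264.5, 199.5, 0],
    [264.5, 199.5, 0],
    [264.5, 199.5, 0],
    [264.5, 199.5, 0],
    [264.5, 199.5, 0],
    [264.5, 199.5, 0],
    [264.5, 199.5, 0],
    [264.5, 199.5, 0],
    [264.5, 199.5, 0],
    [264.5, 199.5, 0],
    [264.5, 199.5, 0],
    [264.5, 199.5, 20],
    [264.5, 199.5, 35],
    [264.5, 199.5, 45],
    [264.5, 199.5, 48],
    [264.5, 199.5, 48],
    [264.5, 199.5, 48],
    [264.5, 199.5, 48]
  ],
  "rotation": [
    [0, 0, 0],
    [0, 0, 0],
    [0, 0, 0],
    [0, 0, 0],
    [0, 0, 0],
    [0, 0, 0],
    [0, 0, 0],
    [0, 0, 0],
    [0, 0, 0],
    [0, 0, 0],
    [0, 0, 0],
    [0, 0, 0],
    [0, 0, 0],
    [0, 0, 0],
    [0, 0, 0],
    [0, 0, 0],
    [0, 0, 0],
    [0, 0, 0],
    [0, 0, 0],
    [0, 0, 0]
  ],
  "fingers": [35, 35, 35, 35, 35, 35, 35, 35, 35, 35, 35, 35, 35, 35, 35, 35, 35, 35, 35, 35]
}}

```text
clock: 34.92
tool_pos: [0.6206, 0.0223, 0.1146]
orientation: [-3.119, 0.365, -0.004]
force: [0.4, -0.7, -0.5]
width: 0.0421
```

Call:
{"name": "move_arm", "arguments": {
  "slide": [
    [0, 0, 0],
    [0, 0, 0],
    [0, 0, 0],
    [0, 0, 0]
  ],
  "rotation": [
    [0, 0, 0],
    [0, 0, 0],
    [0, 0, 0],
    [0, 0, 0]
  ],
  "fingers": [35, 35, 35, 35]
}}

```text
clock: 35.25
tool_pos: [0.6199, 0.0222, 0.1136]
orientation: [-3.118, 0.365, -0.001]
force: [0.1, 1.0, -0.4]
width: 0.0422
```

Correct x by −1 mm and descend stepwise.

Call:
{"name": "move_arm", "arguments": {
  "slide": [
    [-1, 0, 2],
    [-1, 0, 4],
    [-1, 0, 5],
    [-1, 0, 5],
    [-1, 0, 5],
    [-1, 0, 5]
  ],
  "rotation": [
    [0, 0, 0],
    [0, 0, 0],
    [0, 0, 0],
    [0, 0, 0],
    [0, 0, 0],
    [0, 0, 0]
  ],
  "fingers": [35, 35, 35, 35, 35, 35]
}}

```text
clock: 35.75
tool_pos: [0.6188, 0.0225, 0.1083]
orientation: [-3.118, 0.365, -0.001]
force: [-0.4, 0.4, 0.1]
width: 0.0423
```

Call:
{"name": "move_arm", "arguments": {
  "slide": [
    [0, 0, 1],
    [0, 0, 2],
    [0, 0, 3],
    [0, 0, 3],
    [0, 0, 3]
  ],
  "rotation": [
    [0, 0, 0],
    [0, 0, 0],
    [0, 0, 0],
    [0, 0, 0],
    [0, 0, 0]
  ],
  "fingers": [35, 35, 35, 35, 35]
}}

```text
clock: 36.17
tool_pos: [0.6187, 0.0225, 0.1052]
orientation: [-3.118, 0.365, -0.0]
force: [-0.5, -0.1, -0.7]
width: 0.0418
```

Passed the shoulder without contact (0.107); continue to the seat (0.098).

Call:
{"name": "move_arm", "arguments": {
  "slide": [
    [0, 0, 1],
    [0, 0, 2],
    [0, 0, 3],
    [0, 0, 5],
    [0, 0, 5],
    [0, 0, 5]
  ],
  "rotation": [
    [0, 0, 0],
    [0, 0, 0],
    [0, 0, 0],
    [0, 0, 0],
    [0, 0, 0],
    [0, 0, 0]
  ],
  "fingers": [35, 35, 35, 35, 35, 35]
}}

```text
clock: 36.67
tool_pos: [0.6187, 0.0225, 0.1]
orientation: [-3.118, 0.365, 0.0]
force: [0.3, -0.2, -0.5]
width: 0.0418
```

Call:
{"name": "move_arm", "arguments": {
  "slide": [
    [0, 0, 1],
    [0, 0, 2.5],
    [0, 0, 2.5],
    [0, 0, 2.5],
    [0, 0, 2.5]
  ],
  "rotation": [
    [0, 0, 0],
    [0, 0, 0],
    [0, 0, 0],
    [0, 0, 0],
    [0, 0, 0]
  ],
  "fingers": [35, 35, 35, 35, 35]
}}

```text
clock: 37.08
tool_pos: [0.619, 0.0225, 0.0984]
orientation: [-3.118, 0.365, -0.001]
force: [-2.6, 0.4, 5.7]
width: 0.0419
```

Call:
{"name": "move_arm", "arguments": {
  "slide": [
    [0, 0, 0],
    [0, 0, 0],
    [0, 0, 0],
    [0, 0, 0],
    [0, 0, 0],
    [0, 0, -40],
    [0, 0, -80],
    [0, 0, -100],
    [0, 0, -100],
    [0, 0, -100],
    [0, 0, -100],
    [0, 0, -100],
    [0, 0, -100]
  ],
  "rotation": [
    [0, 0, 0],
    [0, 0, 0],
    [0, 0, 0],
    [0, 0, 0],
    [0, 0, 0],
    [0, 0, 0],
    [0, 0, 0],
    [0, 0, 0],
    [0, 0, 0],
    [0, 0, 0],
    [0, 0, 0],
    [0, 0, 0],
    [0, 0, 0]
  ],
  "fingers": [70, 70, 70, 70, 70, 70, 70, 70, 70, 70, 70, 70, 70]
}}

```text
clock: 38.17
tool_pos: [0.6177, 0.0225, 0.1958]
orientation: [-3.118, 0.365, 0.005]
force: [-0.6, 0.6, 0.2]
width: 0.06
```

Run:
```python
from h import *
b=snap('side');a=snap('top');t,r,st=pose();print(t,st['width'],st['force'])
for n,s in(('t',a),('s',b)):
  for c in('yellow','lgreen'):
    for u,v,A in blobs(s,c)[0]:
        p=px2w(s,u,v,.095 if c=='yellow' else .00375)
        if .3<p[0]<.7 and -.1<p[1]<.5: print(n,c,p.round(4),A)
w=np.zeros((400,800,3),np.uint8)
w[:,:400]=cv2.resize(b['pixels'][150:250,250:350],None,fx=4,fy=4,interpolation=cv2.INTER_CUBIC)
w[:,400:]=cv2.resize(b['pixels'][170:270,310:410],None,fx=4,fy=4,interpolation=cv2.INTER_CUBIC)
cv2.imwrite('pics/c10.png',w)
```

```text
[0.61808546 0.02240206 0.19640955] 0.05969177020946228 [0.01941863 0.54114652 0.57063263]
t yellow [0.6146 0.0061 0.095 ] 31.5
t lgreen [ 0.5552 -0.0801  0.0037] 72.0
s yellow [0.6176 0.0237 0.095 ] 107.5
s lgreen [0.3922 0.0352 0.0038] 93.0
```

View pics/c10.png

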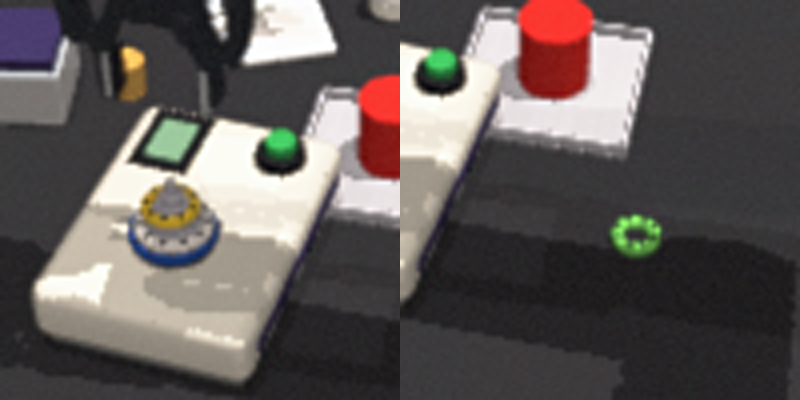

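Call:
{"name": "move_arm", "arguments": {
  "slide": [
    [-221, 40.5, 20],
    [-221, 40.5, 20],
    [-221, 40.5, 20],
    [-221, 40.5, 20],
    [-221, 40.5, 20],
    [-221, 40.5, 20],
    [-221, 40.5, 20],
    [-221, 40.5, 60],
    [-221, 40.5, 100],
    [-221, 40.5, 140],
    [-221, 40.5, 170],
    [-221, 40.5, 185],
    [-221, 40.5, 185],
    [-221, 40.5, 185],
    [-221, 40.5, 185],
    [-221, 40.5, 185],
    [-221, 40.5, 185],
    [-221, 40.5, 185]
  ],
  "rotation": [
    [0, 0, 0],
    [0, 0, 0],
    [0, 0, 0],
    [0, 0, 0],
    [0, 0, 0],
    [0, 0, 0],
    [0, 0, 0],
    [0, 0, 0],
    [0, 0, 0],
    [0, 0, 0],
    [0, 0, 0],
    [0, 0, 0],
    [0, 0, 0],
    [0, 0, 0],
    [0, 0, 0],
    [0, 0, 0],
    [0, 0, 0],
    [0, 0, 0]
  ],
  "fingers": [61, 61, 61, 61, 61, 61, 61, 61, 61, 61, 61, 61, 61, 61, 61, 61, 61, 61]
}}

```text
clock: 39.77
tool_pos: [0.3956, 0.0341, 0.0138]
orientation: [-3.119, 0.365, -0.005]
force: [-0.0, 1.0, -0.7]
width: 0.0519
```

Call:
{"name": "move_arm", "arguments": {
  "slide": [
    [0, 0, 0],
    [0, 0, 0],
    [0, 0, 0],
    [0, 0, 0]
  ],
  "rotation": [
    [0, 0, 0],
    [0, 0, 0],
    [0, 0, 0],
    [0, 0, 0]
  ],
  "fingers": [61, 61, 61, 61]
}}

```text
clock: 40.1
tool_pos: [0.3945, 0.0343, 0.0128]
orientation: [-3.118, 0.365, -0.001]
force: [0.7, -0.3, 0.6]
width: 0.0524
```

Call:
{"name": "move_arm", "arguments": {
  "slide": [
    [-0.5, 0, 3],
    [-0.5, 0, 5],
    [-0.5, 0, 5],
    [-0.5, 0, 5],
    [-0.5, 0, 5],
    [-0.5, 0, 5],
    [-0.5, 0, 5],
    [-0.5, 0, 5],
    [-0.5, 0, 5],
    [-0.5, 0, 5]
  ],
  "rotation": [
    [0, 0, 0],
    [0, 0, 0],
    [0, 0, 0],
    [0, 0, 0],
    [0, 0, 0],
    [0, 0, 0],
    [0, 0, 0],
    [0, 0, 0],
    [0, 0, 0],
    [0, 0, 0]
  ],
  "fingers": [61, 61, 61, 61, 25, 25, 25, 25, 25, 25]
}}

```text
clock: 40.93
tool_pos: [0.3941, 0.0344, 0.0079]
orientation: [-3.118, 0.365, -0.001]
force: [-2.5, 0.0, 4.6]
width: 0.0344
```

Call:
{"name": "move_arm", "arguments": {
  "slide": [
    [0, 0, 0],
    [0, 0, 0],
    [0, 0, 0],
    [0, 0, 0],
    [0, 0, 0],
    [0, 0, 0],
    [0, 0, 0],
    [0, 0, 0],
    [0, 0, 0],
    [0, 0, 0],
    [0, 0, 0],
    [0, 0, 0],
    [0, 0, 0],
    [0, 0, 0],
    [0, 0, 0],
    [0, 0, 0],
    [0, 0, 0],
    [0, 0, 0],
    [0, 0, 0],
    [0, 0, 0]
  ],
  "rotation": [
    [0, 0, 0],
    [0, 0, 0],
    [0, 0, 0],
    [0, 0, -0.12],
    [0, 0, -0.24],
    [0, 0, -0.36],
    [0, 0, -0.48],
    [0, 0, -0.6],
    [0, 0, -0.72],
    [0, 0, -0.84],
    [0, 0, -0.96],
    [0, 0, -1.08],
    [0, 0, -1.2],
    [0, 0, -1.32],
    [0, 0, -1.44],
    [0, 0, -1.57],
    [0, 0, -1.57],
    [0, 0, -1.57],
    [0, 0, -1.57],
    [0, 0, -1.57]
  ],
  "fingers": [61, 61, 61, 61, 61, 61, 61, 61, 61, 61, 61, 61, 61, 61, 61, 61, 61, 61, 61, 61]
}}

```text
clock: 42.6
tool_pos: [0.394, 0.0344, 0.0077]
orientation: [-2.466, -1.944, -0.003]
force: [-0.4, -0.9, 0.2]
width: 0.0515
```

Call:
{"name": "move_arm", "arguments": {
  "slide": [
    [0, 0, 0],
    [0, 0, 0],
    [0, 0, 0],
    [0, 0, 0],
    [0, 0, 0],
    [0, 0, 0]
  ],
  "rotation": [
    [0, 0, 0],
    [0, 0, 0],
    [0, 0, 0],
    [0, 0, 0],
    [0, 0, 0],
    [0, 0, 0]
  ],
  "fingers": [25, 25, 25, 25, 25, 25]
}}

```text
clock: 43.1
tool_pos: [0.3941, 0.0344, 0.0079]
orientation: [-2.465, -1.946, -0.002]
force: [-2.0, -0.8, 5.6]
width: 0.0346
```

Call:
{"name": "move_arm", "arguments": {
  "slide": [
    [0, 0, -20],
    [0, 0, -60],
    [0, 0, -100],
    [0, 0, -140],
    [0, 0, -155],
    [0, 0, -155],
    [0, 0, -155],
    [0, 0, -155],
    [0, 0, -155]
  ],
  "rotation": [
    [0, 0, 0],
    [0, 0, 0],
    [0, 0, 0],
    [0, 0, 0],
    [0, 0, 0],
    [0, 0, 0],
    [0, 0, 0],
    [0, 0, 0],
    [0, 0, 0]
  ],
  "fingers": [25, 25, 25, 25, 25, 25, 25, 25, 25]
}}

```text
clock: 43.85
tool_pos: [0.3925, 0.0344, 0.1607]
orientation: [-2.462, -1.944, 0.001]
force: [-0.2, -0.0, -0.0]
width: 0.0346
```

Run:
```python
from h import *
t,r,st=pose();print(t,r.as_matrix().round(3),st['width'],st['force'])
print(to((.6188,.0223,.163),1.34))
```

```text
[0.3925271  0.03443714 0.16067285] [[ 0.232  0.973 -0.003]
 [ 0.973 -0.232  0.003]
 [ 0.002 -0.004 -1.   ]] 0.03462735001595687 [-0.16373703 -0.04112517 -0.01635697]
[array([ 40.6, 222.9,  -3.1]), array([-0.004, -0.002, -0.003])]
```

Call:
{"name": "move_arm", "arguments": {
  "slide": [
    [40.5, 221.5, 0],
    [40.5, 221.5, 0],
    [40.5, 221.5, 0],
    [40.5, 221.5, 0],
    [40.5, 221.5, 0],
    [40.5, 221.5, 0],
    [40.5, 221.5, 0],
    [40.5, 221.5, 0],
    [40.5, 221.5, 0],
    [40.5, 221.5, 0],
    [40.5, 221.5, 15],
    [40.5, 221.5, 30],
    [40.5, 221.5, 38],
    [40.5, 221.5, 38],
    [40.5, 221.5, 38],
    [40.5, 221.5, 38],
    [40.5, 221.5, 38],
    [40.5, 221.5, 38]
  ],
  "rotation": [
    [0, 0, 0],
    [0, 0, 0],
    [0, 0, 0],
    [0, 0, 0],
    [0, 0, 0],
    [0, 0, 0],
    [0, 0, 0],
    [0, 0, 0],
    [0, 0, 0],
    [0, 0, 0],
    [0, 0, 0],
    [0, 0, 0],
    [0, 0, 0],
    [0, 0, 0],
    [0, 0, 0],
    [0, 0, 0],
    [0, 0, 0],
    [0, 0, 0]
  ],
  "fingers": [25, 25, 25, 25, 25, 25, 25, 25, 25, 25, 25, 25, 25, 25, 25, 25, 25, 25]
}}

```text
clock: 45.35
tool_pos: [0.6194, 0.0222, 0.1259]
orientation: [2.465, 1.947, 0.004]
force: [-0.4, -1.0, -0.5]
width: 0.0345
```

Call:
{"name": "move_arm", "arguments": {
  "slide": [
    [0, 0, 0],
    [0, 0, 0],
    [0, 0, 0],
    [0, 0, 0],
    [0, 0, 0]
  ],
  "rotation": [
    [0, 0, 0],
    [0, 0, 0],
    [0, 0, 0],
    [0, 0, 0],
    [0, 0, 0]
  ],
  "fingers": [25, 25, 25, 25, 25]
}}

```text
clock: 45.77
tool_pos: [0.6188, 0.0223, 0.1248]
orientation: [-2.464, -1.946, -0.003]
force: [-0.9, 0.1, 0.3]
width: 0.0344
```

Call:
{"name": "move_arm", "arguments": {
  "slide": [
    [0, 0, 2],
    [0, 0, 4],
    [0, 0, 6],
    [0, 0, 6],
    [0, 0, 6],
    [0, 0, 6]
  ],
  "rotation": [
    [0, 0, 0],
    [0, 0, 0],
    [0, 0, 0],
    [0, 0, 0],
    [0, 0, 0],
    [0, 0, 0]
  ],
  "fingers": [25, 25, 25, 25, 25, 25]
}}

```text
clock: 46.27
tool_pos: [0.6188, 0.0223, 0.1187]
orientation: [-2.464, -1.946, -0.002]
force: [0.7, 0.2, -0.7]
width: 0.0346
```

Call:
{"name": "move_arm", "arguments": {
  "slide": [
    [0, 0, 1],
    [0, 0, 2],
    [0, 0, 4],
    [0, 0, 4],
    [0, 0, 4]
  ],
  "rotation": [
    [0, 0, 0],
    [0, 0, 0],
    [0, 0, 0],
    [0, 0, 0],
    [0, 0, 0]
  ],
  "fingers": [25, 25, 25, 25, 25]
}}

```text
clock: 46.68
tool_pos: [0.6186, 0.0223, 0.1145]
orientation: [-2.464, -1.946, -0.002]
force: [0.7, 0.2, 0.1]
width: 0.0343
```

Call:
{"name": "move_arm", "arguments": {
  "slide": [
    [0, 0, 2],
    [0, 0, 4],
    [0, 0, 5],
    [0, 0, 5],
    [0, 0, 5]
  ],
  "rotation": [
    [0, 0, 0],
    [0, 0, 0],
    [0, 0, 0],
    [0, 0, 0],
    [0, 0, 0]
  ],
  "fingers": [25, 25, 25, 25, 25]
}}

```text
clock: 47.1
tool_pos: [0.6187, 0.0223, 0.1096]
orientation: [-2.464, -1.946, -0.002]
force: [-0.6, 0.4, -0.8]
width: 0.0344
```

Call:
{"name": "move_arm", "arguments": {
  "slide": [
    [0, 0, 1],
    [0, 0, 2.5],
    [0, 0, 2.5],
    [0, 0, 2.5],
    [0, 0, 2.5]
  ],
  "rotation": [
    [0, 0, 0],
    [0, 0, 0],
    [0, 0, 0],
    [0, 0, 0],
    [0, 0, 0]
  ],
  "fingers": [25, 25, 25, 25, 25]
}}

```text
clock: 47.52
tool_pos: [0.6188, 0.0224, 0.1079]
orientation: [-2.464, -1.947, -0.002]
force: [-4.2, 1.7, 5.6]
width: 0.0341
```

Call:
{"name": "move_arm", "arguments": {
  "slide": [
    [0, 0, 0],
    [0, 0, 0],
    [0, 0, 0],
    [0, 0, 0],
    [0, 0, 0],
    [0, 0, -40],
    [0, 0, -80],
    [0, 0, -90],
    [0, 0, -90],
    [0, 0, -90],
    [0, 0, -90],
    [0, 0, -90]
  ],
  "rotation": [
    [0, 0, 0],
    [0, 0, 0],
    [0, 0, 0],
    [0, 0, 0],
    [0, 0, 0],
    [0, 0, 0],
    [0, 0, 0],
    [0, 0, 0],
    [0, 0, 0],
    [0, 0, 0],
    [0, 0, 0],
    [0, 0, 0]
  ],
  "fingers": [61, 61, 61, 61, 61, 61, 61, 61, 61, 61, 61, 61]
}}

```text
clock: 48.52
tool_pos: [0.6175, 0.0223, 0.1949]
orientation: [-2.462, -1.945, 0.002]
force: [-0.6, -0.5, -0.2]
width: 0.0521
```

Run:
```python
from h import *
b=snap('side');a=snap('top');t,r,st=pose();print(t,st['width'],st['force'])
for n,s in(('t',a),('s',b)):
  for c,z in(('violet',.116),('violet',.12),('violet',.125)):
    for u,v,A in blobs(s,c)[0]:
        p=px2w(s,u,v,z)
        if .5<p[0]<.7 and p[1]<-.2: print(n,c,z,u,v,p.round(4),A)
# button
for n,s in(('t',a),('s',b)):
    for u,v,A in blobs(s,'lgreen')[0]: print(n,'g',u,v,A,px2w(s,u,v,.07).round(4))
w=np.zeros((500,800,3),np.uint8)
w[:350,:350]=cv2.resize(b['pixels'][160:230,255:325],None,fx=5,fy=5,interpolation=cv2.INTER_CUBIC)
w[:,360:780]=cv2.resize(a['pixels'][165:225,425:475+1],None,fx=420/51,fy=500/60,interpolation=cv2.INTER_CUBIC)
w[352:,:350]=cv2.resize(b['pixels'][120:150,285:355],None,fx=5,fy=5,interpolation=cv2.INTER_CUBIC)[:148]
cv2.imwrite('pics/c11.png',w)
```

```text
[0.61779464 0.02226399 0.19540953] 0.05211473913567433 [-0.50393236  0.42451903  0.25557955]
t violet 0.116 465.87525562372184 191.29856850715746 [ 0.5651 -0.3294  0.116 ] 81.5
t violet 0.12 465.87525562372184 191.29856850715746 [ 0.5645 -0.3282  0.12  ] 81.5
t violet 0.125 465.87525562372184 191.29856850715746 [ 0.5637 -0.3266  0.125 ] 81.5
s violet 0.116 318.1766666666666 129.89 [ 0.5637 -0.3291  0.116 ] 50.0
s violet 0.12 318.1766666666666 129.89 [ 0.5632 -0.3227  0.12  ] 50.0
s violet 0.125 318.1766666666666 129.89 [ 0.5626 -0.3147  0.125 ] 50.0
t g 361.8111888111888 202.3986013986014 71.5 [ 0.5464 -0.0744  0.07  ]
t g 324.7254901960784 174.00534759358288 93.5 [0.622  0.0204 0.07  ]
s g 291.9214092140921 199.29539295392954 61.5 [ 0.624  -0.0126  0.07  ]
s g 319.9927536231884 185.53985507246375 46.0 [ 0.5433 -0.0799  0.07  ]
```

View pics/c11.png

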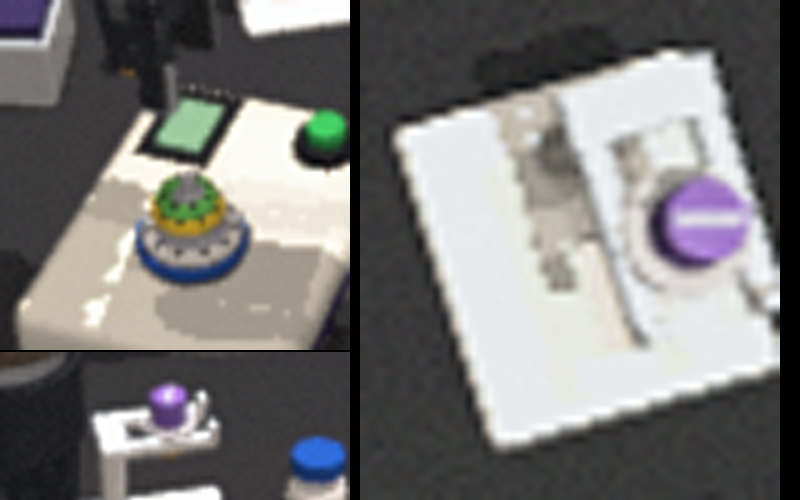

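Call:
{"name": "move_arm", "arguments": {
  "slide": [
    [-353.5, 30, 0],
    [-353.5, 30, 0],
    [-353.5, 30, 0],
    [-353.5, 30, 0],
    [-353.5, 30, 0],
    [-353.5, 30, 0],
    [-353.5, 30, 0],
    [-353.5, 30, 0],
    [-353.5, 30, 0],
    [-353.5, 30, 0],
    [-353.5, 30, 20],
    [-353.5, 30, 35],
    [-353.5, 30, 35],
    [-353.5, 30, 35],
    [-353.5, 30, 35],
    [-353.5, 30, 35],
    [-353.5, 30, 35]
  ],
  "rotation": [
    [0, 0, -0.12],
    [0, 0, -0.24],
    [0, 0, -0.36],
    [0, 0, -0.48],
    [0, 0, -0.52],
    [0, 0, -0.52],
    [0, 0, -0.52],
    [0, 0, -0.52],
    [0, 0, -0.52],
    [0, 0, -0.52],
    [0, 0, -0.52],
    [0, 0, -0.52],
    [0, 0, -0.52],
    [0, 0, -0.52],
    [0, 0, -0.52],
    [0, 0, -0.52],
    [0, 0, -0.52]
  ],
  "fingers": [56, 56, 56, 56, 56, 56, 56, 56, 56, 56, 56, 56, 56, 56, 56, 56, 56]
}}

```text
clock: 50.03
tool_pos: [0.5667, -0.3288, 0.163]
orientation: [1.881, 2.515, 0.003]
force: [0.6, 0.5, 0.1]
width: 0.0482
```

Run:
```python
from h import *
t,r,st=pose();print(t,r.as_matrix().round(3),st['qpos'].round(2))
print(to((.565,-.3285,.112),1.86))
```

```text
[ 0.56673634 -0.32879825  0.16295927] [[-0.283  0.959  0.002]
 [ 0.959  0.283  0.001]
 [-0.     0.002 -1.   ]] [-0.71  0.42  1.43  0.    1.29 -2.57]
[array([ 0.8, -1.7, 51. ]), array([ 0.002,  0.   , -0.003])]
```

Call:
{"name": "move_arm", "arguments": {
  "slide": [
    [0.5, -0.5, 20],
    [0.5, -0.5, 40],
    [0.5, -0.5, 49],
    [0.5, -0.5, 49],
    [0.5, -0.5, 49],
    [0.5, -0.5, 49],
    [0.5, -0.5, 49],
    [0.5, -0.5, 49]
  ],
  "rotation": [
    [0, 0, 0],
    [0, 0, 0],
    [0, 0, 0],
    [0, 0, 0],
    [0, 0, 0],
    [0, 0, 0],
    [0, 0, 0],
    [0, 0, 0]
  ],
  "fingers": [56, 56, 56, 56, 56, 56, 56, 56]
}}

```text
clock: 50.7
tool_pos: [0.5661, -0.3287, 0.114]
orientation: [1.881, 2.514, 0.003]
force: [0.3, -0.4, -0.1]
width: 0.048
```

Call:
{"name": "move_arm", "arguments": {
  "slide": [
    [0, 0, 0],
    [0, 0, 0],
    [0, 0, 0],
    [0, 0, 0],
    [0, 0, 0],
    [0, 0, 0],
    [0, 0, 0],
    [0, 0, 0]
  ],
  "rotation": [
    [0, 0, 0],
    [0, 0, 0],
    [0, 0, 0],
    [0, 0, 0],
    [0, 0, 0],
    [0, 0, 0],
    [0, 0, 0],
    [0, 0, 0]
  ],
  "fingers": [15, 15, 15, 15, 15, 15, 15, 15],
  "force": 40
}}

```text
clock: 51.37
tool_pos: [0.5658, -0.3284, 0.1134]
orientation: [1.882, 2.515, 0.003]
force: [-0.6, 1.9, 5.3]
width: 0.0248
```

Call:
{"name": "move_arm", "arguments": {
  "slide": [
    [0, 0, -10],
    [0, 0, -30],
    [0, 0, -65],
    [0, 0, -65],
    [0, 0, -65],
    [0, 0, -65]
  ],
  "rotation": [
    [0, 0, 0],
    [0, 0, 0],
    [0, 0, 0],
    [0, 0, 0],
    [0, 0, 0],
    [0, 0, 0]
  ],
  "fingers": [15, 15, 15, 15, 15, 15]
}}

```text
clock: 51.87
tool_pos: [0.5652, -0.3282, 0.1773]
orientation: [-1.881, -2.515, -0.003]
force: [0.0, -0.2, -1.4]
width: 0.0246
```

Call:
{"name": "move_arm", "arguments": {
  "slide": [
    [321.5, 150.5, 0],
    [321.5, 150.5, 0],
    [321.5, 150.5, 0],
    [321.5, 150.5, 0],
    [321.5, 150.5, 0],
    [321.5, 150.5, 0],
    [321.5, 150.5, 0],
    [321.5, 150.5, 0],
    [321.5, 150.5, 0],
    [321.5, 150.5, 0],
    [321.5, 150.5, 0],
    [321.5, 150.5, 0],
    [321.5, 150.5, 0],
    [321.5, 150.5, 0],
    [321.5, 150.5, 0],
    [321.5, 150.5, 0],
    [321.5, 150.5, 0]
  ],
  "rotation": [
    [0, 0, 0],
    [0, 0, 0],
    [0, 0, 0],
    [0, 0, 0],
    [0, 0, 0],
    [0, 0, 0],
    [0, 0, 0],
    [0, 0, 0],
    [0, 0, 0],
    [0, 0, 0],
    [0, 0, 0],
    [0, 0, 0],
    [0, 0, 0],
    [0, 0, 0],
    [0, 0, 0],
    [0, 0, 0],
    [0, 0, 0]
  ],
  "fingers": [15, 15, 15, 15, 15, 15, 15, 15, 15, 15, 15, 15, 15, 15, 15, 15, 15]
}}

```text
clock: 53.28
tool_pos: [0.619, 0.022, 0.1783]
orientation: [-1.883, -2.514, -0.003]
force: [0.4, -0.1, -1.0]
width: 0.0246
```

Run:
```python
from h import *
t,r,st=pose();print(t,r.as_matrix().round(3),st['width'],st['force'])
b=snap('side');a=snap('top')
for n,s in(('t',a),('s',b)):
    for u,v,A in blobs(s,'violet')[0]: print(n,u,v,A,px2w(s,u,v,t[2]).round(4))
cv2.imwrite('pics/c12.png',cv2.resize(b['pixels'][150:230,250:340],None,fx=7,fy=7,interpolation=cv2.INTER_CUBIC))
print(np.round(w2px(b,(.6188-.002,.0223+.0017,.12)),1), 'sleeve exp',np.round(w2px(b,t+np.array([-.002,.0017,-.034])),1))
```

```text
[0.61901828 0.02201655 0.17834243] [[-0.281  0.96   0.001]
 [ 0.96   0.281  0.002]
 [ 0.002  0.001 -1.   ]] 0.02455569094209983 [ 0.42902752 -0.06907125 -0.97935743]
t 415.4394005528881 107.17314127746253 1145.5 [ 0.7614 -0.1991  0.1783]
s 248.12987490802058 158.57910228108904 453.0 [ 0.7521 -0.0659  0.1783]
[291.8 195.1] sleeve exp [291.2 188.5]
```

View pics/c12.png

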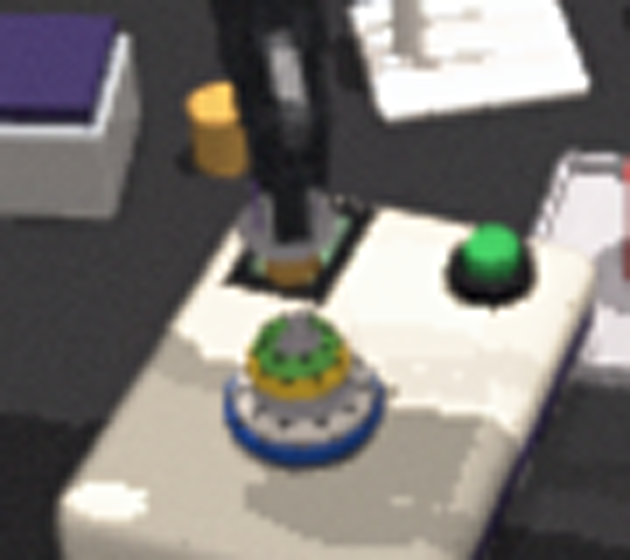

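Call:
{"name": "move_arm", "arguments": {
  "slide": [
    [0, 0, 10],
    [0, 0, 20],
    [0, 0, 22],
    [0, 0, 22],
    [0, 0, 22],
    [0, 0, 22],
    [0, 0, 22]
  ],
  "rotation": [
    [0, 0, 0],
    [0, 0, 0],
    [0, 0, 0],
    [0, 0, 0],
    [0, 0, 0],
    [0, 0, 0],
    [0, 0, 0]
  ],
  "fingers": [15, 15, 15, 15, 15, 15, 15]
}}

```text
clock: 53.97
tool_pos: [0.6194, 0.0226, 0.1568]
orientation: [1.882, 2.516, 0.004]
force: [-0.6, 0.1, -1.1]
width: 0.0245
```

Call:
{"name": "move_arm", "arguments": {
  "slide": [
    [0, 0, 2],
    [0, 0, 4],
    [0, 0, 5],
    [0, 0, 5],
    [0, 0, 5],
    [0, 0, 5]
  ],
  "rotation": [
    [0, 0, 0],
    [0, 0, 0],
    [0, 0, 0],
    [0, 0, 0],
    [0, 0, 0],
    [0, 0, 0]
  ],
  "fingers": [15, 15, 15, 15, 15, 15]
}}

```text
clock: 54.47
tool_pos: [0.6191, 0.0226, 0.1513]
orientation: [-1.882, -2.515, -0.003]
force: [0.1, 0.3, -0.5]
width: 0.0247
```

Call:
{"name": "move_arm", "arguments": {
  "slide": [
    [0, 0, 2],
    [0, 0, 4],
    [0, 0, 6],
    [0, 0, 8],
    [0, 0, 8],
    [0, 0, 8],
    [0, 0, 8]
  ],
  "rotation": [
    [0, 0, 0],
    [0, 0, 0],
    [0, 0, 0],
    [0, 0, 0],
    [0, 0, 0],
    [0, 0, 0],
    [0, 0, 0]
  ],
  "fingers": [15, 15, 15, 15, 15, 15, 15]
}}

```text
clock: 55.05
tool_pos: [0.6191, 0.0226, 0.1433]
orientation: [-1.882, -2.515, -0.003]
force: [0.5, 0.1, -0.7]
width: 0.0247
```

Call:
{"name": "move_arm", "arguments": {
  "slide": [
    [0, 0, 1],
    [0, 0, 2],
    [0, 0, 3],
    [0, 0, 3],
    [0, 0, 3],
    [0, 0, 3]
  ],
  "rotation": [
    [0, 0, 0],
    [0, 0, 0],
    [0, 0, 0],
    [0, 0, 0],
    [0, 0, 0],
    [0, 0, 0]
  ],
  "fingers": [15, 15, 15, 15, 15, 15]
}}

```text
clock: 55.55
tool_pos: [0.6195, 0.0227, 0.1418]
orientation: [1.882, 2.515, 0.004]
force: [-2.9, 0.5, 6.5]
width: 0.0243
```

Call:
{"name": "move_arm", "arguments": {
  "slide": [
    [0, 0, 0],
    [0, 0, 0],
    [0, 0, 0],
    [0, 0, 0],
    [0, 0, 0],
    [0, 0, -20],
    [0, 0, -50],
    [0, 0, -60],
    [0, 0, -60],
    [0, 0, -60],
    [0, 0, -60]
  ],
  "rotation": [
    [0, 0, 0],
    [0, 0, 0],
    [0, 0, 0],
    [0, 0, 0],
    [0, 0, 0],
    [0, 0, 0],
    [0, 0, 0],
    [0, 0, 0],
    [0, 0, 0],
    [0, 0, 0],
    [0, 0, 0]
  ],
  "fingers": [50, 50, 50, 50, 50, 50, 50, 50, 50, 50, 50]
}}

```text
clock: 56.47
tool_pos: [0.6181, 0.0227, 0.1984]
orientation: [-1.88, -2.513, -0.001]
force: [0.5, 0.1, 0.3]
width: 0.0427
```

Call:
{"name": "move_arm", "arguments": {
  "slide": [
    [-72, -98, 0],
    [-72, -98, 0],
    [-72, -98, 0],
    [-72, -98, 0],
    [-72, -98, 0],
    [-72, -98, 40],
    [-72, -98, 75],
    [-72, -98, 90],
    [-72, -98, 95],
    [-72, -98, 95],
    [-72, -98, 95],
    [-72, -98, 95],
    [-72, -98, 95],
    [-72, -98, 95]
  ],
  "rotation": [
    [0, 0, 0],
    [0, 0, 0],
    [0, 0, 0],
    [0, 0, 0],
    [0, 0, 0],
    [0, 0, 0],
    [0, 0, 0],
    [0, 0, 0],
    [0, 0, 0],
    [0, 0, 0],
    [0, 0, 0],
    [0, 0, 0],
    [0, 0, 0],
    [0, 0, 0]
  ],
  "fingers": [0, 0, 0, 0, 0, 0, 0, 0, 0, 0, 0, 0, 0, 0]
}}

```text
clock: 57.63
tool_pos: [0.5464, -0.0743, 0.1065]
orientation: [1.881, 2.514, 0.004]
force: [0.5, 0.0, 0.4]
width: 0.0001
```

Run:
```python
from h import *
t,r,st=pose();print(t,st['width'],st['force'])
b=snap('side');a=snap('top')
cv2.imwrite('pics/c13.png',cv2.resize(b['pixels'][150:230,260:350],None,fx=7,fy=7,interpolation=cv2.INTER_CUBIC))
for n,s in(('t',a),('s',b)):
    for u,v,A in blobs(s,'violet')[0]: print(n,u,v,A,px2w(s,u,v,.142).round(4))
```

```text
[ 0.54640312 -0.0742625   0.10651104] 5.69338262847349e-05 [0.54692127 0.048368   0.4108522 ]
t 324.81208053691273 168.96868008948545 74.5 [0.6204 0.0203 0.142 ]
t 415.48781204111594 106.98516886930983 1135.0 [ 0.7744 -0.2068  0.142 ]
s 290.7735042735043 187.8824786324786 78.0 [0.6189 0.0184 0.142 ]
s 248.12987490802058 158.57910228108904 453.0 [ 0.7675 -0.1151  0.142 ]
```

View pics/c13.png

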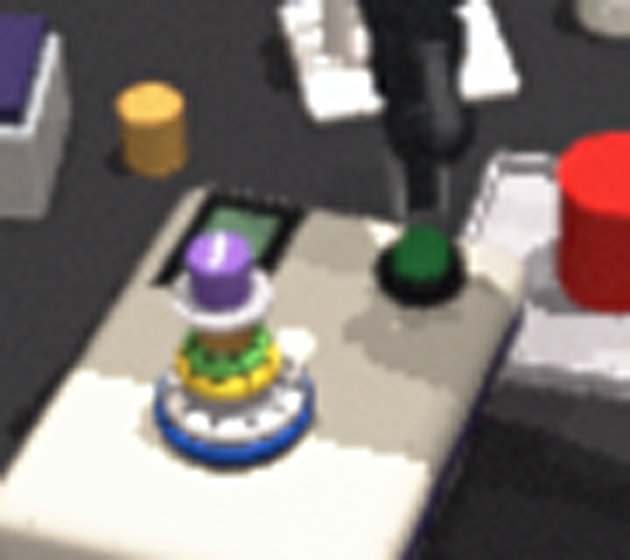

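Call:
{"name": "move_arm", "arguments": {
  "slide": [
    [0, 0, 6],
    [0, 0, 12],
    [0, 0, 16],
    [0, 0, 16],
    [0, 0, 16],
    [0, 0, 16]
  ],
  "rotation": [
    [0, 0, 0],
    [0, 0, 0],
    [0, 0, 0],
    [0, 0, 0],
    [0, 0, 0],
    [0, 0, 0]
  ],
  "fingers": [0, 0, 0, 0, 0, 0]
}}

```text
clock: 58.23
tool_pos: [0.545, -0.0739, 0.0889]
orientation: [-1.881, -2.514, -0.002]
force: [-1.4, 0.0, 2.5]
width: 0.0001
```

Call:
{"name": "move_arm", "arguments": {
  "slide": [
    [0, 0, 2],
    [0, 0, 4],
    [0, 0, 4],
    [0, 0, 4],
    [0, 0, 4]
  ],
  "rotation": [
    [0, 0, 0],
    [0, 0, 0],
    [0, 0, 0],
    [0, 0, 0],
    [0, 0, 0]
  ],
  "fingers": [0, 0, 0, 0, 0]
}}

```text
clock: 58.65
tool_pos: [0.5455, -0.074, 0.0853]
orientation: [-1.882, -2.515, -0.003]
force: [-1.1, 0.2, 3.5]
width: 0.0
```

Call:
{"name": "move_arm", "arguments": {
  "slide": [
    [0, 0, 1.5],
    [0, 0, 3],
    [0, 0, 3],
    [0, 0, 3],
    [0, 0, 3]
  ],
  "rotation": [
    [0, 0, 0],
    [0, 0, 0],
    [0, 0, 0],
    [0, 0, 0],
    [0, 0, 0]
  ],
  "fingers": [0, 0, 0, 0, 0]
}}

```text
clock: 59.07
tool_pos: [0.5457, -0.0741, 0.0839]
orientation: [-1.881, -2.515, -0.003]
force: [-7.9, 1.7, 14.9]
width: 0.0006
```

Call:
{"name": "move_arm", "arguments": {
  "slide": [
    [0, 0, 0.5],
    [0, 0, 0.5],
    [0, 0, -30],
    [0, 0, -70],
    [0, 0, -110],
    [0, 0, -130],
    [0, 0, -130],
    [0, 0, -130],
    [0, 0, -130],
    [0, 0, -130],
    [0, 0, -130]
  ],
  "rotation": [
    [0, 0, 0],
    [0, 0, 0],
    [0, 0, 0],
    [0, 0, 0],
    [0, 0, 0],
    [0, 0, 0],
    [0, 0, 0],
    [0, 0, 0],
    [0, 0, 0],
    [0, 0, 0],
    [0, 0, 0]
  ],
  "fingers": [0, 0, 0, 0, 0, 0, 0, 0, 0, 0, 0]
}}

```text
clock: 59.98
tool_pos: [0.5443, -0.0739, 0.2099]
orientation: [-1.88, -2.512, -0.001]
force: [0.2, -0.3, 0.2]
width: -0.0
```

Run:
```python
from h import *
t,r,st=pose();print(t,st['width'],st['force'],st['clock'])
b=snap('side');a=snap('top')
for n,s in(('t',a),('s',b)):
    for c in('violet','lgreen'):
        for u,v,A in blobs(s,c)[0]: print(n,c,u,v,A)
cv2.imwrite('pics/c14.png',cv2.resize(b['pixels'][110:240,240:390],None,fx=5,fy=4.5,interpolation=cv2.INTER_CUBIC))
```

```text
[ 0.54430731 -0.07387934  0.20994814] -3.66447814684268e-05 [ 0.18753333 -0.25760647  0.23797527] 59.9833
t violet 325.017094017094 168.96153846153845 78.0
t violet 415.4399301004806 107.15465268676277 1144.5
t lgreen 362.0299145299145 203.85042735042734 39.0
s violet 290.7591397849462 187.91182795698924 77.5
s violet 248.1489675516224 158.56342182890853 452.0
s lgreen 291.9025157232704 199.68553459119494 53.0
s lgreen 319.84773662551436 185.58024691358025 40.5
```

View pics/c14.png

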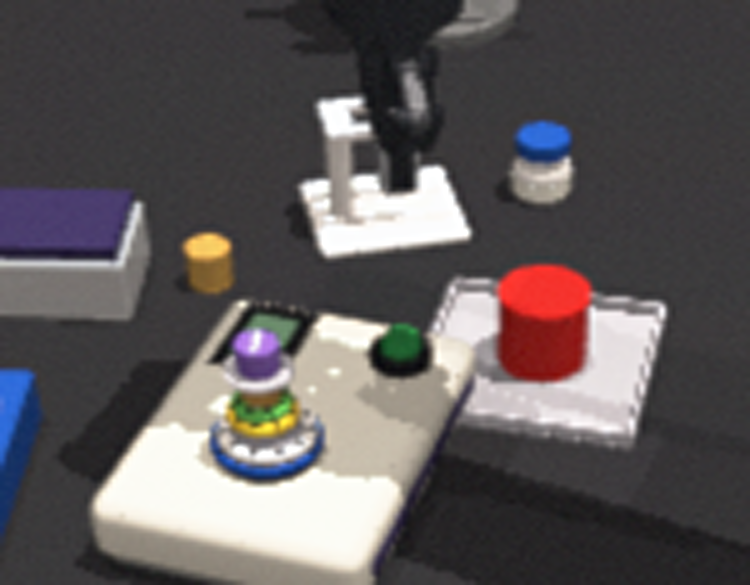

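The picture shows the stack complete with the knob upright at (258,355), the button out again at (402,342), and the cap standing in the tray at (543,325). Handing in.

```bash
python3 -c "
from rig import order;print(order.close_job())"
```

```text
the job is handed in; nothing more can be done
None
```

The job is done and handed in at about 60 s of robot time; `order.close_job()` gives no verdict, so I can't confirm a pass.

- **Cap:** it stands mouth down in the steel tray, about at the centre, and was released.
- **Rings:** blue, white, yellow and light green are on the spindle in that order. The orange ring was not there. The light green ring had been knocked about 28 mm aside during the run, so I measured it again before picking it up.
- **Knob:** it is fully down on the stud. The tool was at 141.8 mm with an upward contact force, and the knob should sit at 141.5 to 142.5 mm.
- **Button:** pressed to its stop (about 15 N against the 4 N spring) and, in the last picture, out again.

**Last checks:** each ring's contact height matched its own step to within about 1 mm. The final picture shows the stack level, the knob upright and the gripper clear with about zero force. The weight and jar had not visibly moved there. The bottle and beaker are outside that picture; the arm was only near them for the white ring, and they were standing afterwards.

**What did not go smoothly:**
- The blue ring first caught on its shoulder and needed a short search to drop.
- The first squeeze on the white ring slid over its top; the second held and it seated normally.
- The two cameras disagreed by about 2 mm. I trusted the top one, because the tool position agreed with it when I gripped the blue ring.

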